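Put the washed spatulas back in the slotted rack and fold its flap down

ROBOT

A 6-joint arm with a two-finger parallel gripper is mounted at the origin on the work surface. World frame = base frame: x ahead of the robot, y to its left, z up, the work surface at z = 0. Lengths are in m, angles in rad, forces in N, time in s.
With the tool pointing down it reaches from about 0.3 to 1 m from the base axis. Payload 5.1 kg.
Tool frame: the origin (TCP) lies at the very end of the fingers, on their centre line; the grasp point (between the pads) lies 19 mm behind it (r.grasp_offset is the distance from the TCP to the grasp point, in m); z points along the fingers, y is the line along which they close (so a half turn about z gives the same grasp; the last joint's range is limited). The gripper opens to 95 mm and grips with 3 to 60 N. Pads are 20 mm wide; open, the fingers measure 119 mm over their backs; the gripper's body (75 mm by 180 mm) begins 59 mm behind the grasp point.
Start: joints at [-1.415, 0.124, 1.65, -0, 1.367, -0.083], TCP at [0.154, -0.632, 0.215] pointing down, gripper open.
Joint ranges: [-2.61, 2.61], [-1.02, 2.33], [0.03, 2.71], [-1.35, 4.49], [0.32, 2.68], [-2.91, 2.91]. Speed limits (rad/s): [2.57, 2.57, 3.14, 3.14, 3.14, 3.14].

INTERFACE

Orientations are given as a unit quaternion [x, y, z, w].
In Python, from rig import r gives the robot as it stands. The module is installed in compiled form; this text tells all that it offers.
- The arm moves only by the tool play_rows, never from a script. Its argument "increments" is a list of rows, each a list of 5 numbers: the shift along the world's x, y, z in units of 0.08 m (1.0 is 0.08 m), then the turn about the world's z in units of pi/4 rad (1.0 is pi/4 rad), then the opening, from 0 (shut) to 1 (fully open). In form: [[x, y, z, twist, grip], ...]. A call has 1 to 20 rows; each row is the pose to reach, as a shift and turn from the pose commanded when the call began; what a row does not reach only later rows make up. A row lasts 1/10 s, in which the tool goes at most 50 mm and 8.59 degrees, less where a joint would pass 70% of its speed; a pose out of reach is approached as far as the arm can. A call with a number of a shift or a turn outside -1 to 1 is refused whole. A call with a gripper value outside its range is refused whole. The fingers move at their own pace and stop on an object; "force" is the grip in N (left out, the last holds). Time passes only in rows, so rows that repeat a pose let the fingers close. It gives the time, the measured TCP pose, the force, the opening and the grip force at its end, in the units of the state.
- r.sense(): the state, without advancing time (a new reading comes with each control period).
- r.capture(name): name is "scene" or "top"; returns (picture, depth): 400x640x3 uint8, red, green, blue; 400x640 float32, m along the optical axis (not along the pixel's ray), 0 where there is no reading.
- r.calibration(name): a dict with "fx", "fy", "cx", "cy" (pixels), "distortion" ([k1, k2, p1, p2, k3] as OpenCV has them; the pictures are not rectified), "eye" and "rotation" of the camera in the world. Camera axes: x right, y down, z forward; pixel columns grow to the right and rows downward; lengths in m; the calibration is good to about 2 mm. A picture is of the moment at which its call begins. calibration takes no time and is no camera call.
- r.job_done(): hands the job in; it is judged then, once.
The state is a dict: "time": time; "joints": joint angles; "qvel": joint speeds; "tau": joint torques, N m; "ee_pos": TCP position; "orientation": TCP orientation; "contact_force": force on the tool from outside, world axes, zero at the start; "ft_torque": the same for the moment, N m; "gripper_width": opening from 0.0 (shut) to 1.0 (fully open); "grasp_force": force on a finger pad.
Only numpy, scipy, OpenCV 4.12 (cv2) and the standard library are available. Lean on these libraries where they do the work, as an engineer would, in place of code of your own. Each camera call takes 0.05 s, during which the arm holds its last target. There are 200 camera calls.

TASK

The washed spatulas are lying on the black drying mat; put all of them away in the slotted rack. Swing the rack's flap right back to its stop, slide each spatula blade-first and flat into a slot of its own size - narrow spatulas in the narrow slots in any order, the broad scraper (if it is there) in the wide slot - until the handle butts against the wooden block, then fold the flap fully down over the handles. Leave the glassware and crucible standing round about undisturbed.

Things in the scene. Friction and masses are not known exactly. Their poses are not given: they have to be found in the camera images.
- spatula_1: Narrow steel spatula, may be absent. Flat blade 70 long, 20 wide, 2.5 thick, round tip; brown wooden handle 90 long, 20 wide, 12 thick; 50-100 g, balances 19 behind the shoulder. Origin: centreline at the shoulder (handle meets blade, brass band), mid-thickness; x along the blade to its tip, handle to -x, z square to the flat. Starts flat on the mat, blade away from the robot.
- spatula_2: Second narrow spatula, the same as spatula_1 in every way; may be absent.
- spatula_3: Third narrow spatula, the same as spatula_1 in every way; may be absent.
- scraper: Broad scraper of the same make, may be absent: square-ended flat blade 70 long, 34 wide, 2.5 thick; brown wooden handle 90 long, 24 wide, 12 thick; 70-140 g, balances 12 behind the shoulder. Origin and axes as for spatula_1. Goes in the wide slot.
- rack: Fixed spatula rack: wooden block (95 deep, 270 wide, top 60.5 high) with four slots in its front face; slits in its steel top show them from above. In front an open bay for the handles: floor 4 high, 110 long, 290 wide, sides 14 high. Steel cheeks at the block ends, 82 high. Origin: shelf height, under the middle of the block's front face; x into the block, y to the rack's left.
- slot_1 (a point): Mouth centre of the narrow slot at the rack's y = -90: 26 wide, 7 high, 78 deep, wide side level, in the front face of the wooden block, 52 above the shelf. x points straight into the slot, y to the rack's left, z up.
- slot_2 (a point): Mouth centre of the narrow slot at the rack's y = -30: 26 wide, 7 high, 78 deep, wide side level, in the front face of the wooden block, 52 above the shelf. x points straight into the slot, y to the rack's left, z up.
- slot_3 (a point): Mouth centre of the narrow slot at the rack's y = 30: 26 wide, 7 high, 78 deep, wide side level, in the front face of the wooden block, 52 above the shelf. x points straight into the slot, y to the rack's left, z up.
- slot_wide (a point): Mouth centre of the wide slot at the rack's y = 90: 40 wide, 7 high, 78 deep, wide side level, in the front face of the wooden block, 52 above the shelf. x points straight into the slot, y to the rack's left, z up.
- flap (a joint): White sheet-steel flap, 250 g: 0 = folded down, level 20 above the slot centres, its 36 deep lip hanging 96 in front of the block face, just past the handle ends (a handle too far out blocks it); 1.85 = up and back at its stop. Starts at 0 to 0.25. Stiff hinge, stays where left; up to about 3 N at the bar moves it.
- flap_bar (a point): Middle of the flap's handle: round steel bar 10 thick, 90 long along the rack's y, its axis 40 out from the lip, on two legs. Flap down: 138.5 in front of the block face, 62 above the shelf; moves on a circle of radius 178.8 about the hinge. Pinched from above it turns between the pads, so the gripper can stay upright all the way. Axes turn with the flap.
- flap_hinge (a point): Middle of the flap's hinge line, which runs along the rack's y: 40 behind the block's front face, 72 above the shelf. Axes turn with the flap.
- mat: Fixed black rubber drying mat, 220 (x) by 360 (y), 3 thick, lying on the shelf. Origin: centre of its underside.
- beaker: Bystander: squat glass beaker with frosted panel, 88 in diameter, covered by a watch glass 100 in diameter, 92 high in all. Origin: centre of its underside.
- bottle_large: Bystander: amber glass reagent bottle with ground stopper, 68 in diameter, 150 high. Origin: centre of its underside.
- bottle_small: Bystander: amber glass reagent bottle with ground stopper, 56 in diameter, 123 high. Origin: centre of its underside.
- crucible: Bystander: white porcelain crucible with lid, 48 in diameter, 47 high. Origin: centre of its underside.
There are look-alikes about, which are no part of the job. Leave any orange or purple look-alike of the spatula_1 alone.

How it is judged:
On the way, in this order (a step that is already met when the one before it is completed fails the run):
1. the flap has been swung up and back (beyond 1.5 rad) (value of joint flap above 1.5 rad), for 0.2 s.
2. every spatula present is home in a slot of its own size (((x of spatula_1 in the frame of slot_1 between -0.01 and 0.005 m and y of spatula_1 in the frame of slot_1 between -0.008 and 0.008 m and z of spatula_1 in the frame of slot_1 between -0.01 and 0.01 m and angle between the x axis of spatula_1 and the x axis of slot_1, either way round below 0.14 rad) or (x of spatula_1 in the frame of slot_2 between -0.01 and 0.005 m and y of spatula_1 in the frame of slot_2 between -0.008 and 0.008 m and z of spatula_1 in the frame of slot_2 between -0.01 and 0.01 m and angle between the x axis of spatula_1 and the x axis of slot_2, either way round below 0.14 rad) or (x of spatula_1 in the frame of slot_3 between -0.01 and 0.005 m and y of spatula_1 in the frame of slot_3 between -0.008 and 0.008 m and z of spatula_1 in the frame of slot_3 between -0.01 and 0.01 m and angle between the x axis of spatula_1 and the x axis of slot_3, either way round below 0.14 rad)) and ((x of spatula_2 in the frame of slot_1 between -0.01 and 0.005 m and y of spatula_2 in the frame of slot_1 between -0.008 and 0.008 m and z of spatula_2 in the frame of slot_1 between -0.01 and 0.01 m and angle between the x axis of spatula_2 and the x axis of slot_1, either way round below 0.14 rad) or (x of spatula_2 in the frame of slot_2 between -0.01 and 0.005 m and y of spatula_2 in the frame of slot_2 between -0.008 and 0.008 m and z of spatula_2 in the frame of slot_2 between -0.01 and 0.01 m and angle between the x axis of spatula_2 and the x axis of slot_2, either way round below 0.14 rad) or (x of spatula_2 in the frame of slot_3 between -0.01 and 0.005 m and y of spatula_2 in the frame of slot_3 between -0.008 and 0.008 m and z of spatula_2 in the frame of slot_3 between -0.01 and 0.01 m and angle between the x axis of spatula_2 and the x axis of slot_3, either way round below 0.14 rad)) and ((x of spatula_3 in the frame of slot_1 between -0.01 and 0.005 m and y of spatula_3 in the frame of slot_1 between -0.008 and 0.008 m and z of spatula_3 in the frame of slot_1 between -0.01 and 0.01 m and angle between the x axis of spatula_3 and the x axis of slot_1, either way round below 0.14 rad) or (x of spatula_3 in the frame of slot_2 between -0.01 and 0.005 m and y of spatula_3 in the frame of slot_2 between -0.008 and 0.008 m and z of spatula_3 in the frame of slot_2 between -0.01 and 0.01 m and angle between the x axis of spatula_3 and the x axis of slot_2, either way round below 0.14 rad) or (x of spatula_3 in the frame of slot_3 between -0.01 and 0.005 m and y of spatula_3 in the frame of slot_3 between -0.008 and 0.008 m and z of spatula_3 in the frame of slot_3 between -0.01 and 0.01 m and angle between the x axis of spatula_3 and the x axis of slot_3, either way round below 0.14 rad)) and x of scraper in the frame of slot_wide between -0.01 and 0.005 m and y of scraper in the frame of slot_wide between -0.008 and 0.008 m and z of scraper in the frame of slot_wide between -0.01 and 0.01 m and angle between the x axis of scraper and the x axis of slot_wide, either way round below 0.14 rad), for 0.2 s.
At the end, for the whole second after the job is handed in: Every spatula present sits blade first in a slot of its own size, shoulder at most 10 mm out from the block face, within 8 mm sideways and 10 mm in height of the slot middle, in line to 0.14 rad; flap within 0.07 rad of shut; all released (all of step 2 and value of joint flap below 0.07 rad); the robot touches nothing.
It fails at once if the beaker is shifted more than 30 mm or tipped over (distance of beaker from where it was at the start of the episode above 0.03 m or angle between beaker's own z axis and vertical above 0.5 rad).
It fails at once if the bottle large is shifted more than 30 mm or tipped over (distance of bottle_large from where it was at the start of the episode above 0.03 m or angle between bottle_large's own z axis and vertical above 0.5 rad).
It fails at once if the bottle small is shifted more than 30 mm or tipped over (distance of bottle_small from where it was at the start of the episode above 0.03 m or angle between bottle_small's own z axis and vertical above 0.5 rad).
It fails at once if the crucible is shifted more than 30 mm or tipped over (distance of crucible from where it was at the start of the episode above 0.03 m or angle between crucible's own z axis and vertical above 0.5 rad).
Of spatula_1, spatula_2, spatula_3, scraper only 3 to 4 are there at a start; the rules pass over those that are not, and their reading is None.
At some moment in a run one of spatula_1, spatula_2, spatula_3, scraper may be knocked a few centimetres aside while the robot is not near it.
Once in a run the grip may slacken for a moment while it holds something.
It also fails if it takes over 210 s, if anything falls off the work surface, if the arm or the gripper's body presses on something with over 40 N, if the wrist force passes 120 N, or if a joint passes its speed limit or range.

## Working session

There is one attempt and no reset: what is moved stays moved. The work goes in short steps, Python scripts to look and compute and a tool call to move; the robot and the scene stay as the last step left them, time stands still between calls to the robot, and variables do not carry over. Pictures are saved under pics/ and viewed, at most 14 in all, crops included, and the job is handed in when it is done.

Besides the shell and the picture viewer there is one more tool, called after "Call:" as a command line: name --pt "numbers of a row" for each row, then --argument value for the rest. play_rows: Moves the arm, as the interface text tells. Its arguments: {"type":"object","properties":{"increments":{"type":"array","items":{"type":"array","items":{"type":"number"}}},"force":{"type":"number"}},"required":["increments"]}

```bash
mkdir -p pics; ls
python3 - <<'E'
from rig import r
import cv2, numpy as np
s=r.sense();print(s)
for n in("scene","top"):
    p,d=r.capture(n);cv2.imwrite(f"pics/{n}0.png",p[...,::-1]);np.save(f"{n}0_d.npy",d);np.save(f"{n}0.npy",p)
    print(n,r.calibration(n))
E
```

```text
pics
{'time': 0.0, 'joints': array([-1.41462062e+00,  1.24473903e-01,  1.65165354e+00, -5.38504262e-06,
        1.36747435e+00, -8.25630916e-02]), 'qvel': array([ 0.0008178 ,  0.00128307,  0.00032796, -0.00094929, -0.00018663,
        0.00168372]), 'tau': array([-2.38550683e-04, -4.17615938e+01, -3.59931600e+01,  7.74590671e-02,
        4.93075757e-02, -1.80548527e-04]), 'ee_pos': array([ 0.15360575, -0.63094253,  0.21341932]), 'orientation': array([ 9.92883363e-01,  1.19086600e-01, -3.96009784e-05, -1.00379501e-03]), 'contact_force': array([-0.18919133, -0.34714973, -1.01657444]), 'ft_torque': array([ 0.02014613, -0.01535677, -0.01432366]), 'grasp_force': 0.0, 'gripper_width': 0.9966047551370365}
scene {'fx': 395.1684434619561, 'fy': 395.1684434619561, 'cx': 320.71953205675874, 'cy': 199.79586790934144, 'distortion': array([-0.03789713,  0.        ,  0.        ,  0.        ,  0.        ]), 'eye': array([ 1.36510599, -0.31152603,  1.07216208]), 'rotation': array([ 0.74057438,  0.56845631, -0.21158757, -0.28920186])}
top {'fx': 364.89974428688754, 'fy': 364.89974428688754, 'cx': 315.7265480644488, 'cy': 193.55729160128536, 'distortion': array([-0.06675303,  0.        ,  0.        ,  0.        ,  0.        ]), 'eye': array([ 0.39162577, -0.0588102 ,  1.14361234]), 'rotation': array([ 0.71430706, -0.69763841,  0.02699366, -0.04834692])}
```

View pics/top0.png

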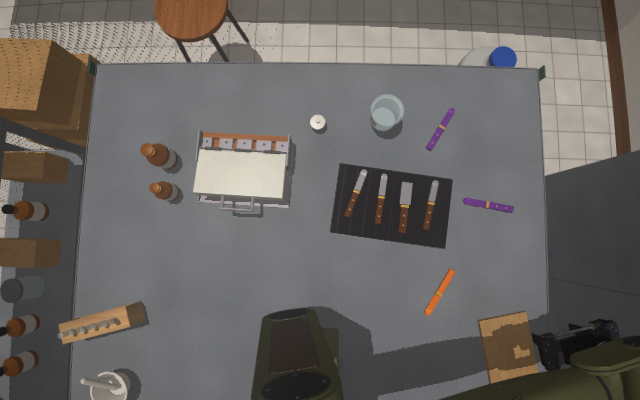

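View pics/scene0.png

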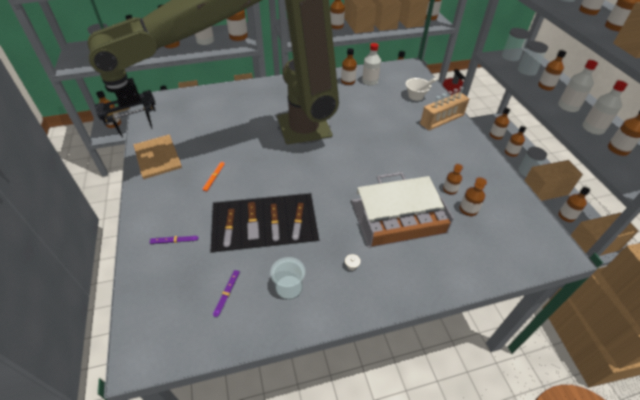

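Candidates in the top image:
- Brown-handled tools on the black mat: narrow ones at about (356,192), (382,197) and (431,204), and a broad scraper at (404,205). These are the targets.
- Look-alikes: purple at (440,128) and (488,205), orange at (440,292). I leave these alone.

The rack is at (243,170), with its flap bar at (240,210).

```bash
cat > h.py <<'E'
import numpy as np, cv2
from rig import r
from scipy.spatial.transform import Rotation as R
def cal(n):
    c=r.calibration(n);K=np.array([[c['fx'],0,c['cx']],[0,c['fy'],c['cy']],[0,0,1]])
    return K,np.array(c['distortion']),np.array(c['eye']),R.from_quat(c['rotation']).as_matrix()
def rays(n,px):
    K,D,e,M=cal(n);u=cv2.undistortPoints(np.array(px,float).reshape(-1,1,2),K,D)[:,0]
    return e,np.c_[u,np.ones(len(u))]@M.T
def plane(n,px,z):
    e,d=rays(n,px);return e+d*((z-e[2])/d[:,2])[:,None]
def cloud(n,px,dep):
    e,d=rays(n,px);return e+d*np.array(dep).reshape(-1,1)
def proj(n,P):
    K,D,e,M=cal(n);return cv2.projectPoints((np.atleast_2d(P)-e)@M,np.zeros(3),np.zeros(3),K,D)[0][:,0]
def shot(n,name):
    p,d=r.capture(n);np.save(name+'.npy',p);np.save(name+'_d.npy',d);return p,d
def crop(p,x0,x1,y0,y1,k,name):
    cv2.imwrite('pics/'+name+'.png',cv2.resize(p[y0:y1,x0:x1,::-1],None,fx=k,fy=k,interpolation=cv2.INTER_CUBIC))
E
cat > spat.py <<'E'
from h import *
def find(p,d,box=None,n='top'):
    """brown handles on mat: -> shoulder, axis yaw, width"""
    hsv=cv2.cvtColor(p,cv2.COLOR_RGB2HSV)
    H,S,V=[hsv[...,i].astype(int) for i in range(3)]
    m=((H<16)&(S>90)&(V>40)).astype(np.uint8)
    if box is not None:
        k=np.zeros_like(m);x0,x1,y0,y1=box;k[y0:y1,x0:x1]=1;m*=k
    nn,lab,st,ce=cv2.connectedComponentsWithStats(m)
    out=[]
    for i in range(1,nn):
        if st[i,4]<60: continue
        ys,xs=np.where(lab==i);P=plane(n,np.c_[xs,ys],0.015)[:,:2]
        rect=cv2.minAreaRect((P*1000).astype(np.float32))
        (cx,cy),(w,h),a=rect;c=np.array([cx,cy])/1000
        u,sv,vt=np.linalg.svd(P-P.mean(0));ax=vt[0]*np.sign(vt[0][0])
        out.append((ce[i].round(0),P.mean(0).round(4),np.degrees(np.arctan2(ax[1],ax[0])).round(1),np.ptp(P@ax).round(3),np.ptp(P@[-ax[1],ax[0]]).round(3),st[i,4]))
    return out
E
python3 - <<'E'
from spat import *
p=np.load('top0.npy');d=np.load('top0_d.npy')
for o in find(p,d,(330,455,160,250)):print(*o)
crop(p,330,455,155,255,6,'mat');crop(p,180,310,120,225,6,'rack')
# heights
for (x,y) in [(240,210),(225,210),(255,211),(222,206),(260,206),(240,197),(205,155),(285,160),(240,170),(200,190),(280,190),(245,142),(380,240),(100,230),(245,205)]:
    print((x,y),cloud('top',[(x,y)],[d[y,x]])[0].round(3))
E
```

```text
[351. 204.] [ 0.4812 -0.1329] -20.8 0.079 0.018 148
[379. 211.] [ 0.463  -0.2197] -7.8 0.079 0.019 155
[428. 217.] [ 0.4481 -0.3701] -12.6 0.079 0.019 154
[403. 220.] [ 0.4366 -0.2936] -6.3 0.079 0.023 188
(240, 210) [0.451 0.196 0.085]
(225, 210) [0.455 0.264 0.002]
(255, 211) [ 0.454  0.168 -0.003]
(222, 206) [0.462 0.25  0.085]
(260, 206) [ 0.47   0.153 -0.003]
(240, 197) [0.492 0.203 0.062]
(205, 155) [0.615 0.313 0.077]
(285, 160) [0.604 0.069 0.079]
(240, 170) [0.571 0.203 0.078]
(200, 190) [0.507 0.317 0.09 ]
(280, 190) [0.512 0.079 0.089]
(245, 142) [0.66  0.195 0.064]
(380, 240) [ 0.373 -0.226  0.   ]
(100, 230) [0.379 0.676 0.001]
(245, 205) [0.472 0.2   0.002]
```

View pics/mat.png

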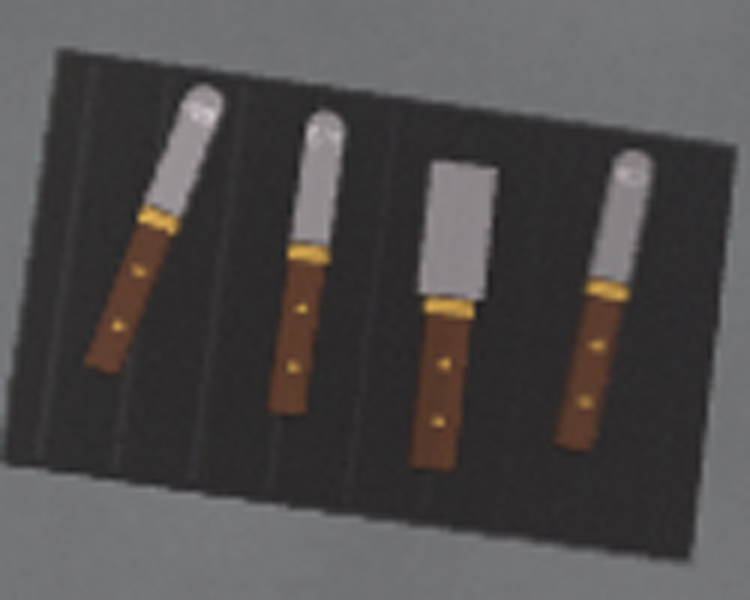

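View pics/rack.png

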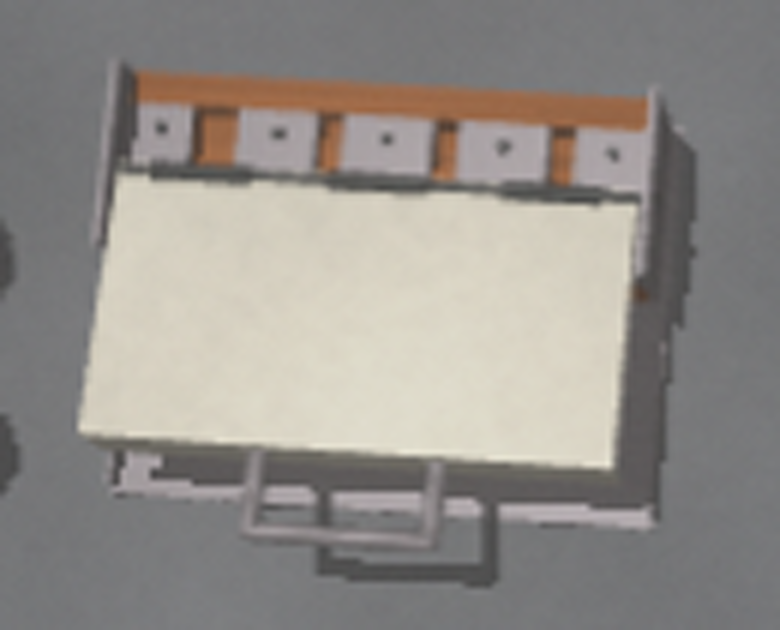

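All four targets are brown-handled with brass bands: narrow ones at px (353,195), (381,200) and (430,207), and the scraper at (404,210). The rack has its wide slit at px (216,143) and the narrow slits to its right. The flap bar runs from about px (221,208) to (252,210).

Run:
```python
from h import *
p=np.load('top0.npy');d=np.load('top0_d.npy')
c=lambda L:[(x/6+180-.4,y/6+120-.4) for x,y in L]
# bar depth: pixels along the bar
L=c([(260,530),(290,532),(320,534),(350,536),(380,537),(410,538)])
for x,y in L:
    w=d[int(round(y))-1:int(round(y))+2,int(round(x))]
    print([cloud('top',[(x,y)],[v])[0][2].round(3) for v in w],end=' ')
print()
B=plane('top',c([(243,528),(437,541)]),.08);print('bar',B.round(4),B.mean(0).round(4),np.linalg.norm(B[0]-B[1]),np.degrees(np.arctan2(*(B[1]-B[0])[:2])))
S=plane('top',c([(215,140),(330,145),(443,152),(562,158)]),.0605);print('slits',S.round(4),np.linalg.norm(np.diff(S,axis=0),axis=1))
v=S[0]-S[3];print('yaw',np.degrees(np.arctan2(-v[0],v[1])))
F=plane('top',c([(118,175),(637,205)]),.074);print('flap hinge edge',F.round(4),np.degrees(np.arctan2(-(F[0]-F[1])[0],(F[0]-F[1])[1])))
F=plane('top',c([(80,435),(613,468)]),.088);print('flap front edge',F.round(4),np.degrees(np.arctan2(-(F[0]-F[1])[0],(F[0]-F[1])[1])))
```

```text
[np.float64(0.088), np.float64(0.092), np.float64(0.089)] [np.float64(0.087), np.float64(0.09), np.float64(0.091)] [np.float64(0.091), np.float64(0.09), np.float64(0.086)] [np.float64(0.085), np.float64(0.088), np.float64(0.088)] [np.float64(0.088), np.float64(0.087), np.float64(0.092)] [np.float64(-0.001), np.float64(0.085), np.float64(0.086)] 
bar [[0.4571 0.2566 0.08  ]
 [0.4531 0.1597 0.08  ]] [0.4551 0.2081 0.08  ] 0.09695509648117201 -177.61858409212465
slits [[0.657  0.288  0.0605]
 [0.6551 0.228  0.0605]
 [0.6523 0.1695 0.0605]
 [0.6502 0.1084 0.0605]] [0.06000945 0.05855193 0.06112373]
yaw -2.1707023208487124
flap hinge edge [[0.6349 0.3327 0.074 ]
 [0.6236 0.0678 0.074 ]] -2.445207894235125
flap front edge [[0.5005 0.3386 0.088 ]
 [0.4902 0.0733 0.088 ]] -2.234975467527128
```

Call:
play_rows --pt "0.75 0.95 0 0.15 0.32" --pt "0.75 0.95 0 0.15 0.32" --pt "0.75 0.95 0 0.15 0.32"

```text
time: 0.4
ee_pos: [0.2162, -0.5518, 0.2137]
orientation: [0.984, 0.179, 0.001, -0.001]
contact_force: [0.3, 0.4, 0.5]
gripper_width: 0.802
grasp_force: 0.0
```

Call:
play_rows --pt "0.75 0.95 0 0.15 0.32" --pt "0.75 0.95 0 0.15 0.32" --pt "0.75 0.95 0 0.15 0.32"

```text
time: 0.7
ee_pos: [0.2759, -0.4764, 0.2142]
orientation: [0.971, 0.237, 0.0, -0.001]
contact_force: [-0.3, -0.2, 0.2]
gripper_width: 0.549
grasp_force: 0.0
```

Call:
play_rows --pt "0.75 0.95 0 0.15 0.32" --pt "0.75 0.95 0 0.15 0.32" --pt "0.75 0.95 0 0.15 0.32"

```text
time: 1.0
ee_pos: [0.3356, -0.401, 0.2144]
orientation: [0.956, 0.294, 0.0, -0.0]
contact_force: [-0.7, 0.3, 0.4]
gripper_width: 0.339
grasp_force: 0.0
```

Call:
play_rows --pt "0.75 0.95 0 0.15 0.32" --pt "0.75 0.95 0 0.15 0.32" --pt "0.75 0.95 0 0.15 0.32"

```text
time: 1.3
ee_pos: [0.3954, -0.3256, 0.2145]
orientation: [0.937, 0.35, 0.0, -0.0]
contact_force: [0.1, 0.4, -0.7]
gripper_width: 0.322
grasp_force: 0.0
```

Call:
play_rows --pt "0.75 0.95 0 0.15 0.32" --pt "0.75 0.95 0 0.15 0.32" --pt "0.75 0.95 0 0.15 0.32"

```text
time: 1.6
ee_pos: [0.4553, -0.2501, 0.2146]
orientation: [0.915, 0.404, 0.0, -0.0]
contact_force: [-0.4, -0.6, 0.3]
gripper_width: 0.317
grasp_force: 0.0
```

Call:
play_rows --pt "0 0.95 0 0.15 0.32" --pt "0 0.95 0 0.15 0.32" --pt "0 0.95 0 0.15 0.32"

```text
time: 1.9
ee_pos: [0.4531, -0.1754, 0.2145]
orientation: [0.89, 0.456, -0.0, 0.0]
contact_force: [0.5, 0.1, 0.8]
gripper_width: 0.322
grasp_force: 0.0
```

Call:
play_rows --pt "0 0.95 0 0.15 0.32" --pt "0 0.95 0 0.15 0.32" --pt "0 0.95 0 0.15 0.32"

```text
time: 2.2
ee_pos: [0.4536, -0.0998, 0.2147]
orientation: [0.862, 0.507, -0.0, 0.0]
contact_force: [-0.4, 0.3, -0.5]
gripper_width: 0.318
grasp_force: 0.0
```

Call:
play_rows --pt "0 0.95 0 0.15 0.32" --pt "0 0.95 0 0.15 0.32" --pt "0 0.95 0 0.15 0.32"

```text
time: 2.5
ee_pos: [0.454, -0.024, 0.2147]
orientation: [0.83, 0.557, -0.0, 0.0]
contact_force: [0.1, -0.3, -0.8]
gripper_width: 0.32
grasp_force: 0.0
```

Call:
play_rows --pt "0 0.95 0 0.15 0.32" --pt "0 0.95 0 0.15 0.32" --pt "0 0.95 0 0.15 0.32"

```text
time: 2.8
ee_pos: [0.4544, 0.052, 0.2147]
orientation: [0.796, 0.605, -0.0, 0.0]
contact_force: [-0.4, -0.0, 1.0]
gripper_width: 0.321
grasp_force: 0.0
```

Call:
play_rows --pt "0 0.95 0 0.15 0.32" --pt "0 0.95 0 0.15 0.32" --pt "0 0.95 0 0.15 0.32"

```text
time: 3.1
ee_pos: [0.4546, 0.128, 0.2146]
orientation: [0.759, 0.651, -0.0, 0.0]
contact_force: [0.6, -0.4, -0.2]
gripper_width: 0.318
grasp_force: 0.0
```

Call:
play_rows --pt "0 0.95 0 0.15 0.32" --pt "0 0.95 0 0.15 0.32" --pt "0 0.95 0 0.15 0.32" --pt "0 0.95 0 0.15 0.32"

```text
time: 3.5
ee_pos: [0.4546, 0.2026, 0.2144]
orientation: [0.72, 0.694, -0.001, 0.001]
contact_force: [1.2, -0.2, -0.1]
gripper_width: 0.32
grasp_force: 0.0
```

Call:
play_rows --pt "0 0.06 -0.5 0 0.32" --pt "0 0.06 -0.95 0 0.32" --pt "0 0.06 -0.95 0 0.32"

```text
time: 3.8
ee_pos: [0.4505, 0.2059, 0.133]
orientation: [0.721, 0.693, -0.005, -0.002]
contact_force: [-1.4, -0.5, -0.4]
gripper_width: 0.318
grasp_force: 0.0
```

Call:
play_rows --pt "0 0 -0.2 0 0.32" --pt "0 0 -0.4 0 0.32" --pt "0 0 -0.6 0 0.32" --pt "0 0 -0.75 0 0.32" --pt "0 0 -0.9 0 0.32" --pt "0 0 -0.9 0 0.32"

```text
time: 4.4
ee_pos: [0.4531, 0.2084, 0.0656]
orientation: [0.72, 0.694, -0.001, -0.0]
contact_force: [0.7, -0.5, -0.5]
gripper_width: 0.32
grasp_force: 0.0
```

Call:
play_rows --pt "0 0 0 0 0.0" --pt "0 0 0 0 0.0" --pt "0 0 0 0 0.0" --pt "0 0 0 0 0.0" --pt "0 0 0 0 0.0" --pt "0 0 0 0 0.0" --force 15

```text
time: 5.0
ee_pos: [0.455, 0.2095, 0.0675]
orientation: [0.72, 0.694, 0.001, 0.001]
contact_force: [4.5, 0.3, 0.4]
gripper_width: 0.102
grasp_force: 15.0
```

Call:
play_rows --pt "0.02 0 0.18 0 0" --pt "0.06 0 0.4 0 0" --pt "0.13 -0.01 0.61 0 0" --pt "0.22 -0.01 0.82 0 0" --pt "0.3 -0.01 0.97 0 0" --pt "0.3 -0.01 0.97 0 0"

```text
time: 5.6
ee_pos: [0.4786, 0.2082, 0.1453]
orientation: [0.72, 0.694, 0.0, 0.001]
contact_force: [3.9, -1.4, -0.9]
gripper_width: 0.101
grasp_force: 15.0
```

Call:
play_rows --pt "0.11 0 0.17 0 0" --pt "0.22 -0.01 0.31 0 0" --pt "0.37 -0.01 0.47 0 0" --pt "0.54 -0.02 0.62 0 0" --pt "0.72 -0.03 0.75 0 0" --pt "0.91 -0.04 0.86 0 0" --pt "0.91 -0.04 0.86 0 0"

```text
time: 6.3
ee_pos: [0.5523, 0.2052, 0.2171]
orientation: [0.72, 0.694, 0.001, 0.001]
contact_force: [-4.5, -2.3, 9.0]
gripper_width: 0.103
grasp_force: 15.0
```

Call:
play_rows --pt "0.2 -0.01 0.09 0 0" --pt "0.42 -0.02 0.16 0 0" --pt "0.63 -0.03 0.21 0 0" --pt "0.86 -0.03 0.24 0 0" --pt "0.97 -0.04 0.24 0 0" --pt "0.97 -0.04 0.24 0 0"

```text
time: 6.9
ee_pos: [0.6301, 0.202, 0.2347]
orientation: [0.72, 0.694, 0.001, 0.001]
contact_force: [1.2, -1.3, 4.0]
gripper_width: 0.099
grasp_force: 15.0
```

Call:
play_rows --pt "0.22 -0.01 -0.01 0 0" --pt "0.38 -0.01 -0.03 0 0" --pt "0.51 -0.02 -0.05 0 0" --pt "0.51 -0.02 -0.05 0 0" --pt "0.51 -0.02 -0.05 0 0"

```text
time: 7.4
ee_pos: [0.6705, 0.2003, 0.2297]
orientation: [0.72, 0.694, 0.001, 0.001]
contact_force: [2.9, -1.0, 5.0]
gripper_width: 0.102
grasp_force: 15.0
```

Run:
```python
from h import *
p,d=shot('scene','s1');crop(p,330,480,150,260,5,'s1')
```

```text
(no output)
```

View pics/s1.png

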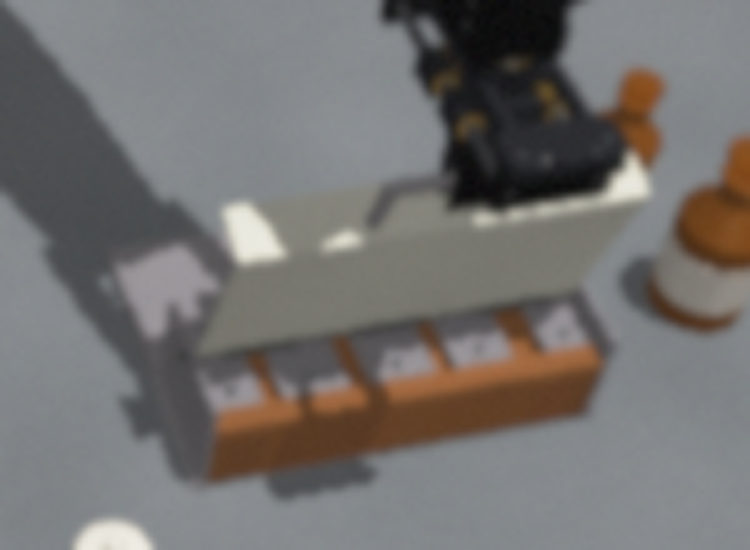

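The flap is up and leaning back, with its bar at about px (410,190) in the scene view. By geometry it is at roughly 1.84 rad. I release it and retreat for a clear look.

Call:
play_rows --pt "0.07 0 -0.02 0 0" --pt "0.07 0 -0.02 0 0" --pt "0.04 0 -0.02 0 0.32" --pt "0.04 0 -0.02 0 0.32" --pt "0.04 0 -0.02 0 0.32" --pt "0.04 0 0.4 0 0.32" --pt "0.04 0 0.9 0 0.32" --pt "0.04 0 0.98 0 0.32"

```text
time: 8.25
ee_pos: [0.6738, 0.2011, 0.3126]
orientation: [0.72, 0.694, 0.004, 0.002]
contact_force: [0.7, 0.0, 0.6]
gripper_width: 0.319
grasp_force: 0.0
```

Call:
play_rows --pt "-0.97 -0.72 0 -0.48 0.32" --pt "-0.97 -0.72 0 -0.48 0.32" --pt "-0.97 -0.72 0 -0.48 0.32"

```text
time: 8.55
ee_pos: [0.5903, 0.1408, 0.3039]
orientation: [0.839, 0.545, -0.003, -0.001]
contact_force: [0.5, 0.7, 0.3]
gripper_width: 0.317
grasp_force: 0.0
```

Call:
play_rows --pt "-0.97 -0.72 0 -0.48 0.5" --pt "-0.97 -0.72 0 -0.48 0.5" --pt "-0.97 -0.72 0 -0.48 0.5"

```text
time: 8.85
ee_pos: [0.5132, 0.0834, 0.3046]
orientation: [0.926, 0.378, -0.002, -0.0]
contact_force: [0.6, -0.1, 0.7]
gripper_width: 0.481
grasp_force: 0.0
```

Call:
play_rows --pt "-0.97 -0.72 0 -0.48 0.5" --pt "-0.97 -0.72 0 -0.48 0.5" --pt "-0.97 -0.72 0 -0.48 0.5"

```text
time: 9.15
ee_pos: [0.4362, 0.026, 0.3054]
orientation: [0.98, 0.197, -0.001, 0.0]
contact_force: [0.9, 0.0, 0.7]
gripper_width: 0.499
grasp_force: 0.0
```

Call:
play_rows --pt "-0.97 -0.72 0 -0.48 0.5" --pt "-0.97 -0.72 0 -0.48 0.5" --pt "-0.97 -0.72 0 -0.48 0.5" --pt "-0.97 -0.72 0 -0.48 0.5"

```text
time: 9.55
ee_pos: [0.361, -0.0304, 0.306]
orientation: [1.0, 0.013, 0.0, -0.0]
contact_force: [0.1, 1.0, 0.2]
gripper_width: 0.499
grasp_force: 0.0
```

Run:
```python
from spat import *
p,d=shot('top','t1');crop(p,180,310,115,225,6,'rack1')
for o in find(p,d,(325,460,155,255)):print(*o)
```

```text
[351. 204.] [ 0.481 -0.133] -20.5 0.079 0.019 149
[379. 211.] [ 0.463  -0.2197] -7.8 0.079 0.019 155
[428. 217.] [ 0.4481 -0.3703] -12.4 0.079 0.019 156
[403. 220.] [ 0.4363 -0.2937] -6.0 0.08 0.023 190
```

View pics/rack1.png

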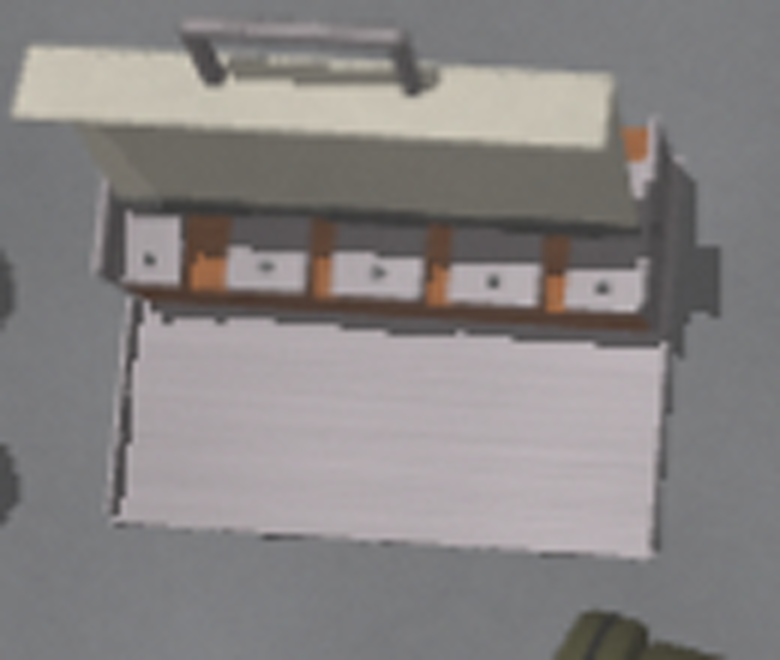

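The flap stands fully open. The slit columns in the crop are at about x=207 (wide), 321, 438 and 555, and the block's top front edge runs from (130,285) to (655,320). Next I measure the rack, the bottles and the grasp targets.

Run:
```python
from spat import *
p=np.load('t1.npy');d=np.load('t1_d.npy')
hsv=cv2.cvtColor(p,cv2.COLOR_RGB2HSV).astype(int)
c=lambda L:[(x/6+180-.4,y/6+115-.4) for x,y in L]
# slit centres with subpixel saturation weight, rows 153..161
g=hsv[...,1].astype(float)
pts={}
for nm,cx in zip(['w','3','2','1'],[206,321,438,555]):
    L=[]
    for row in range(153,161):
        u0=cx/6+180-.4+ (row-157)*-0.0
        w=8 if nm=='w' else 5
        xs=np.arange(int(round(u0))-w,int(round(u0))+w+1)
        q=np.clip(g[row,xs]-90,0,None)
        if q.sum()>0:L.append(((q*xs).sum()/q.sum(),row))
    P=plane('top',L,.0605);pts[nm]=P
    print(nm,len(L),P.mean(0).round(4),P[:,1].std().round(4))
m=np.array([pts[k].mean(0) for k in 'w321'])[:,:2]
yy=np.array([90,30,-30,-90])/1000
A=np.polyfit(yy,m[:,1],1);print('y fit scale',A)
F=plane('top',c([(130,285),(392,302),(655,320)]),.0605);v=F[0]-F[2];print('front',F.round(4),'yaw',np.degrees(np.arctan2(-v[0],v[1])))
B=plane('top',c([(115,520),(655,555)]),.014);v=B[0]-B[1];print('bay front',B.round(4),B.mean(0),'yaw',np.degrees(np.arctan2(-v[0],v[1])),np.linalg.norm(v))
# bottles
for n,(x0,x1,y0,y1) in dict(L=(138,180,138,172),S=(147,182,177,205)).items():
    ys,xs=np.mgrid[y0:y1,x0:x1];P=cloud('top',np.c_[xs.ravel(),ys.ravel()],d[y0:y1,x0:x1].ravel());Q=P[(P[:,2]>.02)&(P[:,2]<.2)]
    print(n,Q[:,:2].min(0).round(3),Q[:,:2].max(0).round(3),Q[:,2].max().round(3),Q[Q[:,2]>.1].mean(0).round(3))
for o in find(p,d,(325,460,155,255)):
    a=np.radians(o[2]);print('grasp',(o[1]+.0285*np.array([np.cos(a),np.sin(a)])).round(4),o[2])
```

```text
w 8 [0.6144 0.2906 0.0605] 0.0009
3 8 [0.6153 0.2302 0.0605] 0.0003
2 8 [0.6163 0.17   0.0605] 0.0005
1 6 [0.6143 0.1101 0.0605] 0.0008
y fit scale [1.00240898 0.20022317]
front [[0.5964 0.3287 0.0605]
 [0.5899 0.1927 0.0605]
 [0.5831 0.0587 0.0605]] yaw -2.8078077095184684
bay front [[0.4795 0.3458 0.014 ]
 [0.4679 0.0597 0.014 ]] [0.47370621 0.2027584  0.014     ] yaw -2.314452942805672 0.286365870851297
L [0.582 0.426] [0.646 0.493] 0.153 [0.612 0.457 0.134]
S [0.48  0.413] [0.535 0.464] 0.126 [0.508 0.441 0.119]
grasp [ 0.5077 -0.143 ] -20.5
grasp [ 0.4912 -0.2236] -7.8
grasp [ 0.4759 -0.3764] -12.4
grasp [ 0.4646 -0.2967] -6.0
```

Call:
play_rows --pt "0.92 -0.7 -0.9 -0.245 0.5" --pt "0.92 -0.7 -0.9 -0.245 0.5" --pt "0.92 -0.7 -0.9 -0.245 0.5" --pt "0.92 -0.7 -0.9 -0.245 0.5"

```text
time: 10.0
ee_pos: [0.435, -0.0857, 0.2309]
orientation: [0.997, -0.082, -0.004, -0.001]
contact_force: [1.1, -0.4, 0.2]
gripper_width: 0.5
grasp_force: 0.0
```

Call:
play_rows --pt "0.92 -0.7 -0.9 -0.245 0.5" --pt "0.92 -0.7 -0.9 -0.245 0.5" --pt "0.92 -0.7 -0.9 -0.245 0.5" --pt "0.92 -0.7 -0.9 -0.245 0.5" --pt "0.92 -0.7 -0.9 -0.245 0.5"

```text
time: 10.5
ee_pos: [0.5091, -0.1412, 0.1634]
orientation: [0.984, -0.177, 0.0, -0.0]
contact_force: [0.5, 0.6, 0.1]
gripper_width: 0.498
grasp_force: 0.0
```

Call:
play_rows --pt "0 0 -0.4 0 0.5" --pt "0 0 -0.8 0 0.5" --pt "0 0 -0.95 0 0.5" --pt "0 0 -0.95 0 0.5" --pt "0 0 -0.95 0 0.5" --pt "0 0 -0.95 0 0.5"

```text
time: 11.1
ee_pos: [0.5104, -0.1424, 0.0892]
orientation: [0.984, -0.178, 0.002, 0.0]
contact_force: [-0.0, 0.3, -0.0]
gripper_width: 0.499
grasp_force: 0.0
```

Call:
play_rows --pt "-0.03 -0.01 -0.3 0 0.5" --pt "-0.03 -0.01 -0.6 0 0.5" --pt "-0.03 -0.01 -0.85 0 0.5" --pt "-0.03 -0.01 -1.0 0 0.5" --pt "-0.03 -0.01 -1.0 0 0.5" --pt "-0.03 -0.01 -1.0 0 0.5"

```text
time: 11.7
ee_pos: [0.5074, -0.1431, 0.0078]
orientation: [0.984, -0.178, 0.001, 0.0]
contact_force: [0.4, -0.2, 0.6]
gripper_width: 0.498
grasp_force: 0.0
```

Call:
play_rows --pt "0 0 -0.03 0 0.5" --pt "0 0 -0.03 0 0.5"

```text
time: 11.9
ee_pos: [0.5073, -0.143, 0.0052]
orientation: [0.984, -0.178, 0.001, 0.0]
contact_force: [0.5, 0.9, -1.5]
gripper_width: 0.499
grasp_force: 0.0
```

Call:
play_rows --pt "0 0 0 0 0.05" --pt "0 0 0 0 0.05" --pt "0 0 0 0 0.05" --pt "0 0 0 0 0.05" --pt "0 0 0 0 0.05" --pt "0 0 0 0 0.05" --force 40

```text
time: 12.5
ee_pos: [0.5065, -0.1428, 0.0043]
orientation: [0.984, -0.178, -0.0, -0.0]
contact_force: [-1.0, 0.6, -0.1]
gripper_width: 0.208
grasp_force: 40.0
```

Call:
play_rows --pt "0 0 0.3 0 0.05" --pt "0 0 0.6 0 0.05" --pt "0 0 1.0 0 0.05" --pt "0 0 1.0 0 0.05"

```text
time: 12.9
ee_pos: [0.5098, -0.144, 0.089]
orientation: [0.984, -0.178, 0.004, 0.001]
contact_force: [0.7, -0.3, -0.5]
gripper_width: 0.203
grasp_force: 40.0
```

Call:
play_rows --pt "-0.02 0.25 0 0.03 0.05" --pt "-0.04 0.6 0 0.06 0.05" --pt "-0.055 0.946 0 0.08 0.05"

```text
time: 13.2
ee_pos: [0.5011, -0.0663, 0.0828]
orientation: [0.989, -0.147, -0.001, -0.0]
contact_force: [0.4, -0.7, -0.8]
gripper_width: 0.207
grasp_force: 40.0
```

Call:
play_rows --pt "-0.02 0.4 0 0.03 0.05" --pt "-0.04 0.8 0 0.06 0.05" --pt "-0.055 0.946 0 0.08 0.05"

```text
time: 13.5
ee_pos: [0.4965, 0.0107, 0.0827]
orientation: [0.993, -0.114, -0.001, -0.0]
contact_force: [0.2, -0.2, -0.9]
gripper_width: 0.209
grasp_force: 40.0
```

Call:
play_rows --pt "-0.02 0.4 0 0.03 0.05" --pt "-0.04 0.8 0 0.06 0.05" --pt "-0.055 0.946 0 0.08 0.05"

```text
time: 13.8
ee_pos: [0.4926, 0.0857, 0.0833]
orientation: [0.997, -0.083, -0.001, 0.0]
contact_force: [-0.0, 0.0, -1.0]
gripper_width: 0.208
grasp_force: 40.0
```

Call:
play_rows --pt "-0.02 0.4 0 0.03 0.05" --pt "-0.04 0.8 0 0.06 0.05" --pt "-0.055 0.946 0 0.08 0.05"

```text
time: 14.1
ee_pos: [0.4886, 0.1611, 0.0836]
orientation: [0.999, -0.052, -0.0, 0.0]
contact_force: [-0.1, 0.2, -1.8]
gripper_width: 0.207
grasp_force: 40.0
```

Call:
play_rows --pt "-0.02 0.3 0 0.03 0.05" --pt "-0.04 0.6 0 0.06 0.05" --pt "-0.055 0.8 -0.1 0.08 0.05" --pt "-0.055 0.946 -0.25 0.08 0.05" --pt "-0.055 0.946 -0.45 0.08 0.05" --pt "-0.055 0.946 -0.45 0.08 0.05" --pt "-0.055 0.946 -0.45 0.08 0.05"

```text
time: 14.8
ee_pos: [0.4839, 0.2348, 0.047]
orientation: [1.0, -0.022, -0.001, 0.001]
contact_force: [-0.6, 0.3, -1.0]
gripper_width: 0.206
grasp_force: 40.0
```

Run:
```python
from spat import *
p,d=shot('top','t2');crop(p,200,300,130,225,6,'t2')
p,d=shot('scene','s2');crop(p,340,480,150,260,5,'s2')
```

```text
(no output)
```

View pics/t2.png

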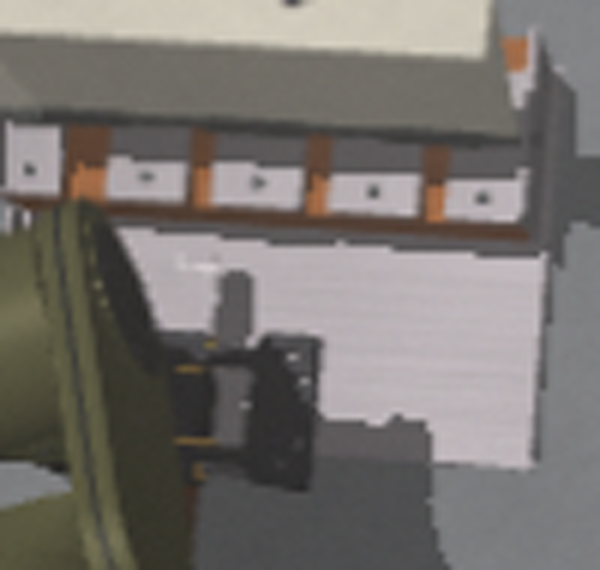

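The blade tip highlight is at about crop (200,265), below slit 3 at crop x≈202. I confirm it with depth.

```bash
cat > blade.py <<'E'
from h import *
import sys
def blade(name,x0,x1,y0,y1,cam='top',zr=(.04,.066),xlim=(.45,.59)):
    d=np.load(name+'_d.npy');ys,xs=np.mgrid[y0:y1,x0:x1];q=np.c_[xs.ravel(),ys.ravel()]
    P=cloud(cam,q,d[y0:y1,x0:x1].ravel());m=(P[:,2]>zr[0])&(P[:,2]<zr[1])&(P[:,0]<xlim[1])&(P[:,0]>xlim[0])
    Q=plane(cam,q[m],.053);
    return Q,P[m]
E
python3 - <<'E'
from blade import *
Q,P=blade('t2',222,252,168,190)
u=np.array([.9991,-.042]);O=np.array([.590,.2013])
R_=np.c_[(Q[:,:2]-O)@u,(Q[:,:2]-O)@[.042,.9991]]
for a in np.arange(-.05,0,.0035):
    m=(R_[:,0]>=a)&(R_[:,0]<a+.0035)
    if m.any():print(round(a*1000),m.sum(),(R_[m,1].min()*1000).round(1),(R_[m,1].max()*1000).round(1),P[m,2].mean().round(4))
Q,P=blade('s2',370,440,180,225,cam='scene')
R_=np.c_[(P[:,:2]-O)@u,(P[:,:2]-O)@[.042,.9991],P[:,2]*1]
for a in np.arange(-.05,0,.005):
    m=(R_[:,0]>=a)&(R_[:,0]<a+.005)&(abs(R_[:,1]-.03)<.02)
    if m.any():print('s',round(a*1000),m.sum(),(R_[m].mean(0)*1000).round(1))
E
```

```text
-50 6 19.7 35.1 0.0527
-46 6 19.9 35.4 0.0533
-43 6 20.2 35.7 0.0528
-39 6 20.5 36.0 0.0528
-36 6 20.8 36.3 0.0531
-32 8 21.1 36.8 0.0523
-29 8 21.4 37.1 0.0531
-25 9 18.6 37.4 0.0531
-22 7 18.8 34.6 0.0538
-18 3 22.5 28.7 0.051
```

Call:
play_rows --pt "0 0.018 0 0 0.05" --pt "0.15 0.012 0 0 0.05" --pt "0.3 0.006 0 0 0.05" --pt "0.45 0 0 0 0.05" --pt "0.6 -0.007 0 0 0.05" --pt "0.6 -0.007 0 0 0.05"

```text
time: 15.5
ee_pos: [0.5346, 0.235, 0.0486]
orientation: [1.0, -0.022, 0.001, -0.0]
contact_force: [0.5, 0.0, -0.5]
gripper_width: 0.2
grasp_force: 40.0
```

Call:
play_rows --pt "0.1 -0.004 0 0 0.05" --pt "0.2 -0.008 0 0 0.05" --pt "0.3 -0.013 0 0 0.05" --pt "0.36 -0.015 0 0 0.05" --pt "0.36 -0.015 0 0 0.05"

```text
time: 16.0
ee_pos: [0.5621, 0.2339, 0.0484]
orientation: [1.0, -0.022, 0.0, -0.0]
contact_force: [0.9, -0.5, -0.6]
gripper_width: 0.207
grasp_force: 40.0
```

Call:
play_rows --pt "0.04 -0.002 0 0 0.05" --pt "0.06 -0.002 0 0 0.05" --pt "0.06 -0.002 0 0 0.05"

```text
time: 16.3
ee_pos: [0.5662, 0.2338, 0.0483]
orientation: [1.0, -0.022, 0.0, -0.0]
contact_force: [0.5, -0.8, -0.6]
gripper_width: 0.207
grasp_force: 40.0
```

Call:
play_rows --pt "0.03 -0.001 0 0 0.05" --pt "0.03 -0.001 0 0 0.05"

```text
time: 16.5
ee_pos: [0.5687, 0.2337, 0.0483]
orientation: [1.0, -0.022, 0.0, -0.0]
contact_force: [-0.6, -0.9, -1.7]
gripper_width: 0.21
grasp_force: 40.0
```

Call:
play_rows --pt "0.03 -0.001 0 0 0.05" --pt "0.03 -0.001 0 0 0.05"

```text
time: 16.7
ee_pos: [0.571, 0.2336, 0.0482]
orientation: [1.0, -0.022, -0.0, 0.0]
contact_force: [0.1, -0.0, -1.5]
gripper_width: 0.208
grasp_force: 40.0
```

Call:
play_rows --pt "0.03 -0.001 0 0 0.05" --pt "0.03 -0.001 0 0 0.05"

```text
time: 16.9
ee_pos: [0.5711, 0.2335, 0.048]
orientation: [1.0, -0.022, -0.003, 0.0]
contact_force: [-8.4, 0.1, 4.7]
gripper_width: 0.206
grasp_force: 40.0
```

Call:
play_rows --pt "0 0 0 0 0.4" --pt "0 0 0 0 0.4" --pt "0 0 0 0 0.4" --pt "0 0 0.2 0 0.4" --pt "0 0 0.5 0 0.4" --pt "0 0 1 0 0.4" --pt "0 0 1 0 0.4"

```text
time: 17.6
ee_pos: [0.5779, 0.2349, 0.1368]
orientation: [1.0, -0.022, 0.006, -0.002]
contact_force: [0.4, -0.7, 0.7]
gripper_width: 0.399
grasp_force: 0.0
```

Call:
play_rows --pt "-0.95 -0.97 0.4 0 0.5" --pt "-0.95 -0.97 0.4 0 0.5" --pt "-0.95 -0.97 0.4 0 0.5"

```text
time: 17.9
ee_pos: [0.4959, 0.1542, 0.162]
orientation: [1.0, -0.023, 0.001, 0.0]
contact_force: [-0.2, 1.1, 0.6]
gripper_width: 0.499
grasp_force: 0.0
```

Call:
play_rows --pt "-0.95 -0.97 0.4 0 0.5" --pt "-0.95 -0.97 0.4 0 0.5" --pt "-0.95 -0.97 0.4 0 0.5"

```text
time: 18.2
ee_pos: [0.4204, 0.0767, 0.1944]
orientation: [1.0, -0.023, 0.002, 0.0]
contact_force: [0.8, 0.6, 0.4]
gripper_width: 0.503
grasp_force: 0.0
```

Call:
play_rows --pt "0 -0.97 0.1 0 0.5" --pt "0 -0.97 0.1 0 0.5" --pt "0 -0.97 0.1 0 0.5" --pt "0 -0.97 0.1 0 0.5"

```text
time: 18.6
ee_pos: [0.4217, 0.0005, 0.2009]
orientation: [1.0, -0.023, 0.001, -0.0]
contact_force: [-0.4, -0.2, 0.0]
gripper_width: 0.501
grasp_force: 0.0
```

```bash
cat > look.py <<'E'
from spat import *
import sys
n=sys.argv[1]
p,d=shot('top',n)
for o in find(p,d,(315,470,150,265)):
    a=np.radians(o[2]);print('mat',o[0],'grasp',(o[1]+.0285*np.array([np.cos(a),np.sin(a)])).round(4),o[2],o[3],o[4])
# handles in the bay: points between z .03 and .075 in front of the block, in rack frame
O=np.array([.592,.2012]);u=np.array([.9991,-.042]);v=np.array([.042,.9991])
ys,xs=np.mgrid[135:220,190:300];q=np.c_[xs.ravel(),ys.ravel()]
P=cloud('top',q,d[135:220,190:300].ravel())
hsv=cv2.cvtColor(p,cv2.COLOR_RGB2HSV).astype(int)[135:220,190:300].reshape(-1,3)
X=np.c_[(P[:,:2]-O)@u,(P[:,:2]-O)@v,P[:,2]]*1000
for s in (-90,-30,30,90):
    m=(abs(X[:,1]-s)<25)&(X[:,0]<-3)&(X[:,0]>-105)&(X[:,2]>30)&(X[:,2]<80)
    if m.sum()>40:
        Y=X[m];k=np.polyfit(Y[:,0],Y[:,1],1);kz=np.polyfit(Y[:,0],Y[:,2],1)
        print('bay',s,m.sum(),'x',Y[:,0].min().round(1),Y[:,0].max().round(1),'y at 0',k[1].round(1),'slope',k[0].round(3),'ztop at 0',kz[1].round(1),'zslope',kz[0].round(3))
E
python3 look.py t3
```

```text
mat [379. 211.] grasp [ 0.4912 -0.2236] -7.8 0.079 0.019
mat [428. 217.] grasp [ 0.4759 -0.3763] -12.6 0.079 0.019
mat [403. 220.] grasp [ 0.4649 -0.2967] -6.2 0.079 0.023
bay 30 194 x -89.3 -3.2 y at 0 28.7 slope -0.014 ztop at 0 55.3 zslope 0.066
```

Call:
play_rows --pt "0.29 -0.934 -0.467 -0.039 0.5" --pt "0.29 -0.934 -0.467 -0.039 0.5" --pt "0.29 -0.934 -0.467 -0.039 0.5"

```text
time: 18.95
ee_pos: [0.4439, -0.0749, 0.1602]
orientation: [0.999, -0.038, -0.002, -0.0]
contact_force: [-0.7, -0.3, -0.2]
gripper_width: 0.497
grasp_force: 0.0
```

Call:
play_rows --pt "0.29 -0.934 -0.467 -0.039 0.5" --pt "0.29 -0.934 -0.467 -0.039 0.5" --pt "0.29 -0.934 -0.467 -0.039 0.5"

```text
time: 19.25
ee_pos: [0.4675, -0.1493, 0.1233]
orientation: [0.999, -0.053, -0.002, -0.001]
contact_force: [-0.4, 1.0, -1.0]
gripper_width: 0.494
grasp_force: 0.0
```

Call:
play_rows --pt "0.29 -0.934 -0.467 -0.039 0.5" --pt "0.29 -0.934 -0.467 -0.039 0.5" --pt "0.29 -0.934 -0.467 -0.039 0.5" --pt "0.29 -0.934 -0.467 -0.039 0.5" --pt "0.29 -0.934 -0.467 -0.039 0.5"

```text
time: 19.75
ee_pos: [0.4915, -0.222, 0.0891]
orientation: [0.998, -0.067, 0.0, -0.0]
contact_force: [0.3, 0.9, 0.0]
gripper_width: 0.501
grasp_force: 0.0
```

Call:
play_rows --pt "0 -0.02 -0.3 0 0.5" --pt "0 -0.02 -0.6 0 0.5" --pt "0 -0.02 -0.85 0 0.5" --pt "0 -0.02 -1.0 0 0.5" --pt "0 -0.02 -1.0 0 0.5" --pt "0 -0.02 -1.0 0 0.5"

```text
time: 20.35
ee_pos: [0.4916, -0.2248, 0.0092]
orientation: [0.998, -0.067, 0.001, 0.0]
contact_force: [0.2, -0.1, -0.3]
gripper_width: 0.501
grasp_force: 0.0
```

Call:
play_rows --pt "0 0 -0.03 0 0.5" --pt "0 0 -0.03 0 0.5" --pt "0 0 -0.03 0 0.05" --pt "0 0 -0.03 0 0.05" --pt "0 0 -0.03 0 0.05" --pt "0 0 -0.03 0 0.05" --pt "0 0 -0.03 0 0.05" --pt "0 0 -0.03 0 0.05" --force 40

```text
time: 21.15
ee_pos: [0.4909, -0.2251, 0.0058]
orientation: [0.998, -0.068, -0.0, -0.0]
contact_force: [0.1, -0.9, 0.6]
gripper_width: 0.205
grasp_force: 40.0
```

Call:
play_rows --pt "0 0 0.3 0 0.05" --pt "0 0 0.6 0 0.05" --pt "0 0 1.0 0 0.05" --pt "0 0 1.0 0 0.05"

```text
time: 21.55
ee_pos: [0.4939, -0.2268, 0.0906]
orientation: [0.998, -0.068, 0.004, 0.002]
contact_force: [1.8, -0.1, -0.4]
gripper_width: 0.21
grasp_force: 40.0
```

Call:
play_rows --pt "-0.005 0.25 0 0.01 0.05" --pt "-0.01 0.55 0 0.02 0.05" --pt "-0.015 0.84 0 0.02 0.05"

```text
time: 21.85
ee_pos: [0.4889, -0.157, 0.0845]
orientation: [0.998, -0.06, -0.001, -0.0]
contact_force: [-0.7, 0.7, -0.9]
gripper_width: 0.208
grasp_force: 40.0
```

Call:
play_rows --pt "-0.005 0.4 0 0.01 0.05" --pt "-0.01 0.7 0 0.02 0.05" --pt "-0.015 0.84 0 0.02 0.05"

```text
time: 22.15
ee_pos: [0.4875, -0.0889, 0.0844]
orientation: [0.999, -0.051, -0.001, -0.0]
contact_force: [0.5, -0.0, -0.9]
gripper_width: 0.204
grasp_force: 40.0
```

Call:
play_rows --pt "-0.005 0.4 0 0.01 0.05" --pt "-0.01 0.7 0 0.02 0.05" --pt "-0.015 0.84 0 0.02 0.05"

```text
time: 22.45
ee_pos: [0.4868, -0.0223, 0.085]
orientation: [0.999, -0.044, -0.001, -0.0]
contact_force: [-0.5, 0.4, -1.1]
gripper_width: 0.211
grasp_force: 40.0
```

Call:
play_rows --pt "-0.005 0.4 0 0.01 0.05" --pt "-0.01 0.7 0 0.02 0.05" --pt "-0.015 0.84 0 0.02 0.05"

```text
time: 22.75
ee_pos: [0.486, 0.0445, 0.0854]
orientation: [0.999, -0.036, -0.0, 0.0]
contact_force: [-1.1, 0.1, -0.9]
gripper_width: 0.208
grasp_force: 40.0
```

Call:
play_rows --pt "-0.005 0.4 0 0.01 0.05" --pt "-0.01 0.7 0 0.02 0.05" --pt "-0.015 0.84 0 0.02 0.05"

```text
time: 23.05
ee_pos: [0.485, 0.1116, 0.0855]
orientation: [1.0, -0.028, -0.0, 0.0]
contact_force: [-0.8, -1.0, -1.0]
gripper_width: 0.206
grasp_force: 40.0
```

Call:
play_rows --pt "-0.005 0.3 0 0.01 0.05" --pt "-0.01 0.6 0 0.02 0.05" --pt "-0.015 0.84 -0.1 0.02 0.05" --pt "-0.015 0.84 -0.25 0.02 0.05" --pt "-0.015 0.84 -0.45 0.02 0.05" --pt "-0.015 0.84 -0.45 0.02 0.05" --pt "-0.015 0.84 -0.45 0.02 0.05"

```text
time: 23.75
ee_pos: [0.4834, 0.177, 0.0491]
orientation: [1.0, -0.021, -0.001, 0.0]
contact_force: [-0.5, -0.7, -0.2]
gripper_width: 0.205
grasp_force: 40.0
```

```bash
cat > chk.py <<'E'
from blade import *
import sys
n=sys.argv[1];s=float(sys.argv[2])/1000
shot('top',n)
Q,P=blade(n,200,310,150,215)
u=np.array([.9991,-.042]);v=np.array([.042,.9991]);O=np.array([.592,.2012])
R_=np.c_[(Q[:,:2]-O)@u,(Q[:,:2]-O)@v]
for a in np.arange(-.064,-.002,.0045):
    m=(R_[:,0]>=a)&(R_[:,0]<a+.0045)&(abs(R_[:,1]-s)<.024)
    if m.any():print(round(a*1000),m.sum(),(R_[m,1].min()*1000).round(1),(R_[m,1].max()*1000).round(1),(R_[m,1].mean()*1000).round(1),P[m,2].mean().round(4))
E
python3 chk.py t4 -30
```

```text
-64 4 -37.0 -27.8 -32.4 0.0519
-60 5 -36.7 -27.3 -31.2 0.0545
-55 8 -36.5 -23.9 -31.3 0.0536
-51 6 -35.9 -23.4 -28.7 0.0542
-46 9 -35.7 -23.1 -30.1 0.0523
-42 7 -35.1 -19.5 -26.3 0.0531
-37 13 -37.9 -19.2 -29.3 0.0529
-33 7 -37.4 -19.0 -28.2 0.0534
-28 14 -37.1 -18.4 -27.8 0.053
-24 5 -33.5 -21.2 -27.4 0.0537
-19 5 -33.3 -21.0 -27.1 0.053
```

Call:
play_rows --pt "0 -0.02 0 0 0.05" --pt "0.15 -0.026 0 0 0.05" --pt "0.3 -0.033 0 0 0.05" --pt "0.45 -0.039 0 0 0.05" --pt "0.6 -0.045 0 0 0.05" --pt "0.6 -0.045 0 0 0.05"

```text
time: 24.4
ee_pos: [0.5338, 0.1745, 0.0501]
orientation: [1.0, -0.021, 0.001, -0.0]
contact_force: [-0.3, -0.3, -1.1]
gripper_width: 0.208
grasp_force: 40.0
```

Call:
play_rows --pt "0.1 -0.004 0 0 0.05" --pt "0.2 -0.008 0 0 0.05" --pt "0.3 -0.013 0 0 0.05" --pt "0.4 -0.017 0 0 0.05" --pt "0.4 -0.017 0 0 0.05"

```text
time: 24.9
ee_pos: [0.5649, 0.1731, 0.05]
orientation: [1.0, -0.021, 0.0, -0.0]
contact_force: [-0.7, -0.7, -1.7]
gripper_width: 0.207
grasp_force: 40.0
```

Call:
play_rows --pt "0.035 -0.001 0 0 0.05" --pt "0.035 -0.001 0 0 0.05"

```text
time: 25.1
ee_pos: [0.5666, 0.1731, 0.0498]
orientation: [1.0, -0.021, -0.0, 0.0]
contact_force: [-0.4, -0.4, -0.5]
gripper_width: 0.207
grasp_force: 40.0
```

Call:
play_rows --pt "0.03 -0.001 0 0 0.05" --pt "0.03 -0.001 0 0 0.05"

```text
time: 25.3
ee_pos: [0.569, 0.173, 0.0498]
orientation: [1.0, -0.021, 0.0, -0.0]
contact_force: [-0.1, 0.7, -0.9]
gripper_width: 0.207
grasp_force: 40.0
```

Call:
play_rows --pt "0.03 -0.001 0 0 0.05" --pt "0.03 -0.001 0 0 0.05"

```text
time: 25.5
ee_pos: [0.5699, 0.173, 0.0496]
orientation: [1.0, -0.021, -0.002, 0.0]
contact_force: [-4.8, -0.1, 1.9]
gripper_width: 0.205
grasp_force: 40.0
```

Call:
play_rows --pt "0.025 -0.001 0 0 0.05" --pt "0.025 -0.001 0 0 0.05"

```text
time: 25.7
ee_pos: [0.57, 0.173, 0.0494]
orientation: [1.0, -0.021, -0.004, 0.0]
contact_force: [-11.0, 0.1, 6.5]
gripper_width: 0.207
grasp_force: 40.0
```

Call:
play_rows --pt "0 0 0 0 0.4" --pt "0 0 0 0 0.4" --pt "0 0 0 0 0.4" --pt "0 0 0.2 0 0.4" --pt "0 0 0.5 0 0.4" --pt "0 0 1 0 0.4" --pt "0 0 1 0 0.4"

```text
time: 26.4
ee_pos: [0.578, 0.1738, 0.1382]
orientation: [1.0, -0.021, 0.006, -0.001]
contact_force: [0.5, 0.3, 1.5]
gripper_width: 0.399
grasp_force: 0.0
```

Call:
play_rows --pt "-0.95 -1 0.4 0 0.5" --pt "-0.95 -1 0.4 0 0.5" --pt "-0.95 -1 0.4 0 0.5"

```text
time: 26.7
ee_pos: [0.4961, 0.0911, 0.1636]
orientation: [1.0, -0.021, 0.001, 0.0]
contact_force: [0.2, 0.1, 0.9]
gripper_width: 0.498
grasp_force: 0.0
```

Call:
play_rows --pt "-0.95 -1 0.4 0 0.5" --pt "-0.95 -1 0.4 0 0.5" --pt "-0.95 -1 0.4 0 0.5" --pt "-0.95 -1 0.4 0 0.5"

```text
time: 27.1
ee_pos: [0.4213, 0.0116, 0.1958]
orientation: [1.0, -0.022, 0.002, 0.0]
contact_force: [-0.2, -0.5, 0.8]
gripper_width: 0.501
grasp_force: 0.0
```

```bash
python3 look.py t5
```

```text
mat [428. 217.] grasp [ 0.4759 -0.3763] -12.5 0.079 0.02
mat [403. 220.] grasp [ 0.4647 -0.2967] -6.5 0.079 0.023
bay -30 196 x -89.0 -3.0 y at 0 -29.1 slope -0.005 ztop at 0 55.8 zslope 0.072
bay 30 189 x -89.1 -3.2 y at 0 29.0 slope -0.011 ztop at 0 55.3 zslope 0.069
```

Call:
play_rows --pt "0.136 -0.964 -0.334 -0.021 0.5" --pt "0.136 -0.964 -0.334 -0.021 0.5" --pt "0.136 -0.964 -0.334 -0.021 0.5"

```text
time: 27.45
ee_pos: [0.4321, -0.0657, 0.1651]
orientation: [1.0, -0.03, -0.002, -0.0]
contact_force: [0.3, 0.6, 0.4]
gripper_width: 0.499
grasp_force: 0.0
```

Call:
play_rows --pt "0.136 -0.964 -0.334 -0.021 0.5" --pt "0.136 -0.964 -0.334 -0.021 0.5" --pt "0.136 -0.964 -0.334 -0.021 0.5"

```text
time: 27.75
ee_pos: [0.4432, -0.1426, 0.1387]
orientation: [0.999, -0.038, -0.001, -0.0]
contact_force: [-0.2, 0.6, -0.2]
gripper_width: 0.5
grasp_force: 0.0
```

Call:
play_rows --pt "0.136 -0.964 -0.334 -0.021 0.5" --pt "0.136 -0.964 -0.334 -0.021 0.5" --pt "0.136 -0.964 -0.334 -0.021 0.5"

```text
time: 28.05
ee_pos: [0.4543, -0.2194, 0.1123]
orientation: [0.999, -0.046, -0.001, -0.001]
contact_force: [-0.6, 0.4, 0.2]
gripper_width: 0.504
grasp_force: 0.0
```

Call:
play_rows --pt "0.136 -0.964 -0.334 -0.021 0.5" --pt "0.136 -0.964 -0.334 -0.021 0.5" --pt "0.136 -0.964 -0.334 -0.021 0.5" --pt "0.136 -0.964 -0.334 -0.021 0.5" --pt "0.136 -0.964 -0.334 -0.021 0.5"

```text
time: 28.55
ee_pos: [0.4655, -0.2941, 0.0874]
orientation: [0.999, -0.053, 0.0, -0.0]
contact_force: [0.6, 0.8, 0.9]
gripper_width: 0.5
grasp_force: 0.0
```

Call:
play_rows --pt "-0.01 -0.02 -0.3 0 0.5" --pt "-0.01 -0.02 -0.6 0 0.5" --pt "-0.01 -0.02 -0.85 0 0.5" --pt "-0.01 -0.02 -1.0 0 0.5" --pt "-0.01 -0.02 -1.0 0 0.5" --pt "-0.01 -0.02 -1.0 0 0.5"

```text
time: 29.15
ee_pos: [0.4647, -0.297, 0.0078]
orientation: [0.999, -0.053, 0.0, 0.0]
contact_force: [1.1, -0.4, -0.1]
gripper_width: 0.495
grasp_force: 0.0
```

Call:
play_rows --pt "0 0 -0.02 0 0.5" --pt "0 0 -0.02 0 0.5" --pt "0 0 -0.02 0 0.05" --pt "0 0 -0.02 0 0.05" --pt "0 0 -0.02 0 0.05" --pt "0 0 -0.02 0 0.05" --pt "0 0 -0.02 0 0.05" --pt "0 0 -0.02 0 0.05" --force 40

```text
time: 29.95
ee_pos: [0.4641, -0.2973, 0.0054]
orientation: [0.999, -0.054, -0.0, 0.0]
contact_force: [-0.3, 0.7, 2.2]
gripper_width: 0.248
grasp_force: 40.0
```

Call:
play_rows --pt "0 0 0.3 0 0.05" --pt "0 0 0.6 0 0.05" --pt "0 0 1.0 0 0.05" --pt "0 0 1.0 0 0.05"

```text
time: 30.35
ee_pos: [0.4668, -0.2993, 0.0901]
orientation: [0.999, -0.054, 0.004, 0.003]
contact_force: [1.2, -0.3, -0.7]
gripper_width: 0.247
grasp_force: 40.0
```

Call:
play_rows --pt "0.01 0.25 0.2 0.005 0.05" --pt "0.02 0.6 0.4 0.01 0.05" --pt "0.039 0.928 0.5 0.011 0.05"

```text
time: 30.65
ee_pos: [0.467, -0.2223, 0.1252]
orientation: [0.999, -0.05, -0.0, -0.0]
contact_force: [-0.2, -0.3, -1.1]
gripper_width: 0.244
grasp_force: 40.0
```

Call:
play_rows --pt "0.02 0.4 0 0.005 0.05" --pt "0.03 0.8 0 0.01 0.05" --pt "0.039 0.928 0 0.011 0.05"

```text
time: 30.95
ee_pos: [0.4693, -0.1463, 0.1236]
orientation: [0.999, -0.044, -0.001, -0.001]
contact_force: [0.8, 0.1, -1.3]
gripper_width: 0.246
grasp_force: 40.0
```

Call:
play_rows --pt "0.02 0.4 0 0.005 0.05" --pt "0.03 0.8 0 0.01 0.05" --pt "0.039 0.928 0 0.011 0.05"

```text
time: 31.25
ee_pos: [0.4728, -0.0729, 0.1241]
orientation: [0.999, -0.04, -0.001, -0.0]
contact_force: [0.5, 0.2, -1.4]
gripper_width: 0.244
grasp_force: 40.0
```

Call:
play_rows --pt "0.02 0.4 0 0.005 0.05" --pt "0.03 0.8 0 0.01 0.05" --pt "0.039 0.928 0 0.011 0.05"

```text
time: 31.55
ee_pos: [0.4763, 0.0009, 0.1246]
orientation: [0.999, -0.036, -0.0, 0.0]
contact_force: [-0.6, 0.3, -0.9]
gripper_width: 0.247
grasp_force: 40.0
```

Call:
play_rows --pt "0.02 0.4 0 0.005 0.05" --pt "0.03 0.8 0 0.01 0.05" --pt "0.039 0.928 0 0.011 0.05"

```text
time: 31.85
ee_pos: [0.4798, 0.0748, 0.1248]
orientation: [1.0, -0.031, -0.0, 0.0]
contact_force: [0.6, -0.2, -0.5]
gripper_width: 0.247
grasp_force: 40.0
```

Call:
play_rows --pt "0.02 0.4 0 0.005 0.05" --pt "0.03 0.8 0 0.01 0.05" --pt "0.039 0.928 0 0.011 0.05"

```text
time: 32.15
ee_pos: [0.4831, 0.1489, 0.125]
orientation: [1.0, -0.027, -0.0, 0.0]
contact_force: [0.4, -0.0, -1.5]
gripper_width: 0.245
grasp_force: 40.0
```

Call:
play_rows --pt "0.02 0.4 0 0.005 0.05" --pt "0.03 0.8 0 0.01 0.05" --pt "0.039 0.928 0 0.011 0.05"

```text
time: 32.45
ee_pos: [0.4864, 0.223, 0.1251]
orientation: [1.0, -0.023, 0.0, 0.0]
contact_force: [-0.1, -1.5, -1.1]
gripper_width: 0.246
grasp_force: 40.0
```

Call:
play_rows --pt "0.02 0.3 0 0.005 0.05" --pt "0.03 0.6 0 0.01 0.05" --pt "0.039 0.928 0 0.011 0.05" --pt "0.039 0.928 -0.2 0.011 0.05" --pt "0.039 0.928 -0.4 0.011 0.05" --pt "0.039 0.928 -0.65 0.011 0.05" --pt "0.039 0.928 -0.95 0.011 0.05" --pt "0.039 0.928 -0.95 0.011 0.05" --pt "0.039 0.928 -0.95 0.011 0.05"

```text
time: 33.35
ee_pos: [0.4883, 0.295, 0.0479]
orientation: [1.0, -0.02, -0.001, 0.001]
contact_force: [0.0, 0.9, -1.1]
gripper_width: 0.249
grasp_force: 40.0
```

```bash
python3 chk.py t6 90
python3 - <<'E'
import numpy as np
from h import *
p=np.load('t6.npy');crop(p,180,300,125,225,6,'t6')
E
```

```text
-64 9 71.4 106.0 89.2 0.0546
-60 19 71.7 106.3 86.2 0.0529
-55 13 72.3 103.8 90.1 0.0527
-51 19 72.6 104.1 87.7 0.0525
-46 12 73.2 104.7 90.1 0.0536
-42 18 73.5 105.0 90.5 0.0531
-37 14 73.8 105.3 87.0 0.0528
-33 19 71.3 106.0 91.5 0.0525
-28 16 71.6 106.3 86.1 0.053
-24 15 72.2 103.8 90.8 0.0524
-19 18 72.5 104.1 85.9 0.0527
```

View pics/t6.png

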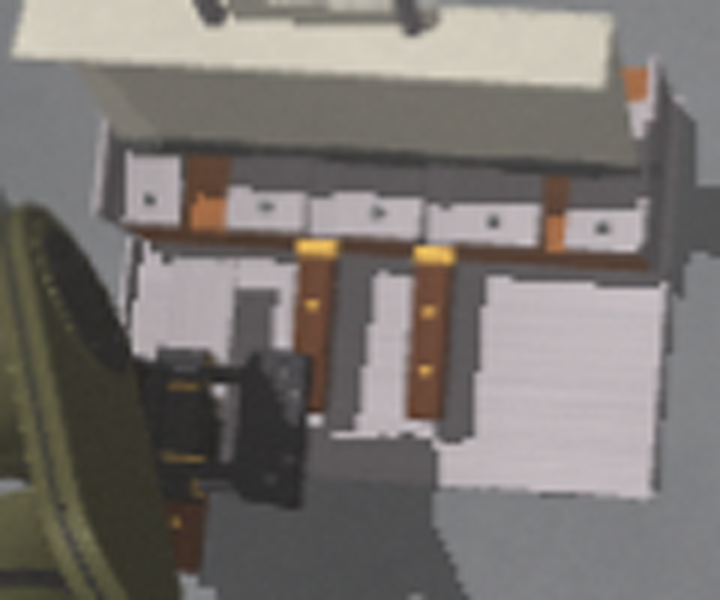

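Slots 2 and 3 are filled, with their slits covered and brass bands at the block face (crop (317,248) and (433,253)). The scraper blade sits at rack y≈88.7 and its top at z≈0.053, so I shift it 1.4 mm and insert.

Call:
play_rows --pt "0 0.018 0 0 0.05" --pt "0.15 0.012 0 0 0.05" --pt "0.3 0.006 0 0 0.05" --pt "0.45 0 0 0 0.05" --pt "0.6 -0.007 0 0 0.05" --pt "0.6 -0.007 0 0 0.05"

```text
time: 34.0
ee_pos: [0.5391, 0.296, 0.0496]
orientation: [1.0, -0.02, 0.001, -0.0]
contact_force: [0.5, 1.0, -1.0]
gripper_width: 0.248
grasp_force: 40.0
```

Call:
play_rows --pt "0.1 -0.004 0 0 0.05" --pt "0.2 -0.008 0 0 0.05" --pt "0.3 -0.013 0 0 0.05" --pt "0.4 -0.017 0 0 0.05" --pt "0.4 -0.017 0 0 0.05"

```text
time: 34.5
ee_pos: [0.5702, 0.2947, 0.0495]
orientation: [1.0, -0.019, 0.0, -0.0]
contact_force: [0.3, 0.8, -1.4]
gripper_width: 0.252
grasp_force: 40.0
```

Call:
play_rows --pt "0.035 -0.001 0 0 0.05" --pt "0.035 -0.001 0 0 0.05"

```text
time: 34.7
ee_pos: [0.5719, 0.2947, 0.0493]
orientation: [1.0, -0.019, -0.0, 0.0]
contact_force: [0.5, 1.1, -1.0]
gripper_width: 0.245
grasp_force: 40.0
```

Contact is expected near x≈0.575.

Call:
play_rows --pt "0.035 -0.001 0 0 0.05" --pt "0.035 -0.001 0 0 0.05"

```text
time: 34.9
ee_pos: [0.5741, 0.2946, 0.0491]
orientation: [1.0, -0.019, -0.001, 0.0]
contact_force: [-1.7, -0.2, -0.6]
gripper_width: 0.248
grasp_force: 40.0
```

Call:
play_rows --pt "0.03 -0.001 0 0 0.05" --pt "0.03 -0.001 0 0 0.05"

```text
time: 35.1
ee_pos: [0.5743, 0.2946, 0.0491]
orientation: [1.0, -0.019, -0.003, 0.0]
contact_force: [-8.5, -0.5, 4.7]
gripper_width: 0.251
grasp_force: 40.0
```

Call:
play_rows --pt "0 0 0 0 0.42" --pt "0 0 0 0 0.42" --pt "0 0 0 0 0.42" --pt "0 0 0.2 0 0.42" --pt "0 0 0.5 0 0.42" --pt "0 0 1 0 0.42" --pt "0 0 1 0 0.42"

```text
time: 35.8
ee_pos: [0.5814, 0.2962, 0.1381]
orientation: [1.0, -0.019, 0.006, -0.003]
contact_force: [0.6, -0.3, 0.6]
gripper_width: 0.421
grasp_force: 0.0
```

Call:
play_rows --pt "-0.48 -0.89 0.2 0 0.5" --pt "-0.48 -0.89 0.2 0 0.5" --pt "-0.48 -0.89 0.2 0 0.5"

```text
time: 36.1
ee_pos: [0.5381, 0.2211, 0.147]
orientation: [1.0, -0.02, 0.001, 0.0]
contact_force: [0.7, 0.4, -0.6]
gripper_width: 0.494
grasp_force: 0.0
```

Call:
play_rows --pt "-0.48 -0.89 0.2 0 0.5" --pt "-0.48 -0.89 0.2 0 0.5" --pt "-0.48 -0.89 0.2 0 0.5"

```text
time: 36.4
ee_pos: [0.5001, 0.1504, 0.1628]
orientation: [1.0, -0.02, 0.001, -0.0]
contact_force: [1.2, -0.0, -0.5]
gripper_width: 0.501
grasp_force: 0.0
```

Call:
play_rows --pt "-0.48 -0.89 0.2 0 0.5" --pt "-0.48 -0.89 0.2 0 0.5" --pt "-0.48 -0.89 0.2 0 0.5"

```text
time: 36.7
ee_pos: [0.4621, 0.0796, 0.1787]
orientation: [1.0, -0.02, 0.001, 0.0]
contact_force: [0.1, 0.1, 1.3]
gripper_width: 0.499
grasp_force: 0.0
```

Call:
play_rows --pt "-0.48 -0.89 0.2 0 0.5" --pt "-0.48 -0.89 0.2 0 0.5" --pt "-0.48 -0.89 0.2 0 0.5" --pt "-0.48 -0.89 0.2 0 0.5"

```text
time: 37.1
ee_pos: [0.4243, 0.0102, 0.1938]
orientation: [1.0, -0.02, 0.001, -0.0]
contact_force: [-0.4, -0.1, -0.3]
gripper_width: 0.502
grasp_force: 0.0
```

```bash
python3 look.py t7
```

```text
mat [428. 217.] grasp [ 0.4757 -0.3761] -12.2 0.079 0.02
bay -30 195 x -88.7 -3.1 y at 0 -29.3 slope -0.007 ztop at 0 56.1 zslope 0.081
bay 30 191 x -89.1 -3.4 y at 0 28.7 slope -0.015 ztop at 0 55.8 zslope 0.076
bay 90 239 x -89.8 -3.1 y at 0 90.9 slope 0.009 ztop at 0 55.4 zslope 0.072
```

Call:
play_rows --pt "0.128 -0.966 -0.262 -0.045 0.5" --pt "0.128 -0.966 -0.262 -0.045 0.5" --pt "0.128 -0.966 -0.262 -0.045 0.5"

```text
time: 37.45
ee_pos: [0.4339, -0.0684, 0.1706]
orientation: [0.999, -0.038, -0.001, -0.0]
contact_force: [-0.7, 0.2, 0.5]
gripper_width: 0.497
grasp_force: 0.0
```

Call:
play_rows --pt "0.128 -0.966 -0.262 -0.045 0.5" --pt "0.128 -0.966 -0.262 -0.045 0.5" --pt "0.128 -0.966 -0.262 -0.045 0.5"

```text
time: 37.75
ee_pos: [0.4443, -0.1454, 0.1501]
orientation: [0.998, -0.055, -0.001, -0.001]
contact_force: [0.1, 0.3, 0.2]
gripper_width: 0.502
grasp_force: 0.0
```

Call:
play_rows --pt "0.128 -0.966 -0.262 -0.045 0.5" --pt "0.128 -0.966 -0.262 -0.045 0.5" --pt "0.128 -0.966 -0.262 -0.045 0.5"

```text
time: 38.05
ee_pos: [0.4548, -0.2224, 0.1295]
orientation: [0.997, -0.073, -0.001, -0.001]
contact_force: [0.9, -0.1, 0.9]
gripper_width: 0.497
grasp_force: 0.0
```

Call:
play_rows --pt "0.128 -0.966 -0.262 -0.045 0.5" --pt "0.128 -0.966 -0.262 -0.045 0.5" --pt "0.128 -0.966 -0.262 -0.045 0.5"

```text
time: 38.35
ee_pos: [0.4652, -0.2995, 0.1088]
orientation: [0.996, -0.09, -0.0, -0.001]
contact_force: [0.8, 0.0, 0.4]
gripper_width: 0.497
grasp_force: 0.0
```

Call:
play_rows --pt "0.128 -0.966 -0.262 -0.045 0.5" --pt "0.128 -0.966 -0.262 -0.045 0.5" --pt "0.128 -0.966 -0.262 -0.045 0.5" --pt "0.128 -0.966 -0.262 -0.045 0.5" --pt "0.128 -0.966 -0.262 -0.045 0.5"

```text
time: 38.85
ee_pos: [0.4753, -0.3746, 0.089]
orientation: [0.994, -0.106, 0.0, -0.0]
contact_force: [-1.3, 0.0, 0.4]
gripper_width: 0.498
grasp_force: 0.0
```

Call:
play_rows --pt "0 -0.012 -0.3 0 0.5" --pt "0 -0.012 -0.6 0 0.5" --pt "0 -0.012 -0.85 0 0.5" --pt "0 -0.012 -1.0 0 0.5" --pt "0 -0.012 -1.0 0 0.5" --pt "0 -0.012 -1.0 0 0.5"

```text
time: 39.45
ee_pos: [0.4752, -0.3774, 0.0094]
orientation: [0.994, -0.107, 0.0, 0.0]
contact_force: [-0.2, -0.1, 0.9]
gripper_width: 0.499
grasp_force: 0.0
```

Call:
play_rows --pt "0 0 -0.04 0 0.5" --pt "0 0 -0.04 0 0.5" --pt "0 0 -0.04 0 0.05" --pt "0 0 -0.04 0 0.05" --pt "0 0 -0.04 0 0.05" --pt "0 0 -0.04 0 0.05" --pt "0 0 -0.04 0 0.05" --pt "0 0 -0.04 0 0.05" --force 40

```text
time: 40.25
ee_pos: [0.4746, -0.3777, 0.0053]
orientation: [0.994, -0.107, -0.0, -0.0]
contact_force: [-0.4, 0.7, -1.4]
gripper_width: 0.201
grasp_force: 40.0
```

Call:
play_rows --pt "0 0 0.3 0 0.05" --pt "0 0 0.6 0 0.05" --pt "0 0 1.0 0 0.05" --pt "0 0 1.0 0 0.05"

```text
time: 40.65
ee_pos: [0.4772, -0.38, 0.0905]
orientation: [0.994, -0.107, 0.004, 0.003]
contact_force: [0.1, -0.5, -0.2]
gripper_width: 0.205
grasp_force: 40.0
```

Call:
play_rows --pt "0.005 0.25 0 0.01 0.05" --pt "0.01 0.6 0 0.02 0.05" --pt "0.012 0.884 0 0.031 0.05"

```text
time: 40.95
ee_pos: [0.4741, -0.304, 0.0828]
orientation: [0.995, -0.095, -0.002, -0.001]
contact_force: [0.5, 0.1, -0.2]
gripper_width: 0.206
grasp_force: 40.0
```

Call:
play_rows --pt "0.005 0.4 0 0.01 0.05" --pt "0.01 0.75 0 0.02 0.05" --pt "0.012 0.884 0 0.031 0.05"

```text
time: 41.25
ee_pos: [0.4748, -0.2324, 0.0828]
orientation: [0.997, -0.082, -0.002, -0.001]
contact_force: [-0.6, 0.2, -0.8]
gripper_width: 0.207
grasp_force: 40.0
```

Call:
play_rows --pt "0.005 0.4 0 0.01 0.05" --pt "0.01 0.75 0 0.02 0.05" --pt "0.012 0.884 0 0.031 0.05"

```text
time: 41.55
ee_pos: [0.4763, -0.1632, 0.0838]
orientation: [0.998, -0.07, -0.001, -0.001]
contact_force: [0.8, 0.1, -1.3]
gripper_width: 0.208
grasp_force: 40.0
```

Call:
play_rows --pt "0.005 0.4 0 0.01 0.05" --pt "0.01 0.75 0 0.02 0.05" --pt "0.012 0.884 0 0.031 0.05"

```text
time: 41.85
ee_pos: [0.4778, -0.0933, 0.0845]
orientation: [0.998, -0.058, -0.001, -0.0]
contact_force: [-0.2, -0.8, -0.5]
gripper_width: 0.203
grasp_force: 40.0
```

Call:
play_rows --pt "0.005 0.4 0 0.01 0.05" --pt "0.01 0.75 0 0.02 0.05" --pt "0.012 0.884 0 0.031 0.05"

```text
time: 42.15
ee_pos: [0.4792, -0.0231, 0.0849]
orientation: [0.999, -0.046, -0.0, 0.0]
contact_force: [0.2, -0.1, -1.1]
gripper_width: 0.205
grasp_force: 40.0
```

Call:
play_rows --pt "0.005 0.4 0 0.01 0.05" --pt "0.01 0.75 0 0.02 0.05" --pt "0.012 0.884 0 0.031 0.05"

```text
time: 42.45
ee_pos: [0.4805, 0.0474, 0.0851]
orientation: [0.999, -0.033, -0.0, 0.0]
contact_force: [1.2, -0.0, -0.6]
gripper_width: 0.206
grasp_force: 40.0
```

Call:
play_rows --pt "0.005 0.3 0 0.01 0.05" --pt "0.01 0.6 0 0.02 0.05" --pt "0.012 0.884 -0.1 0.031 0.05" --pt "0.012 0.884 -0.25 0.031 0.05" --pt "0.012 0.884 -0.46 0.031 0.05" --pt "0.012 0.884 -0.46 0.031 0.05" --pt "0.012 0.884 -0.46 0.031 0.05"

```text
time: 43.15
ee_pos: [0.481, 0.1162, 0.0478]
orientation: [1.0, -0.023, -0.001, 0.0]
contact_force: [0.1, -0.5, -0.8]
gripper_width: 0.208
grasp_force: 40.0
```

```bash
python3 chk.py t8 -90
```

```text
-33 1 -98.8 -98.8 -98.8 0.0545
-28 1 -98.6 -98.6 -98.6 0.0517
-24 2 -98.3 -95.0 -96.7 0.0525
-19 1 -94.8 -94.8 -94.8 0.0523
-6 5 -102.7 -90.5 -96.6 0.0431
```

Call:
play_rows --pt "0 -0.01 0 0 0.05" --pt "0.15 -0.016 0 0 0.05" --pt "0.3 -0.023 0 0 0.05" --pt "0.3 -0.023 0 0 0.05"

```text
time: 43.6
ee_pos: [0.5078, 0.1154, 0.0495]
orientation: [1.0, -0.023, 0.001, -0.0]
contact_force: [-0.5, -0.7, -0.2]
gripper_width: 0.208
grasp_force: 40.0
```

Run:
```python
from h import *
p,d=shot('top','t9');q,_=shot('scene','s9')
crop(p,190,300,130,225,5,'t9')
```

```text
(no output)
```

View pics/t9.png

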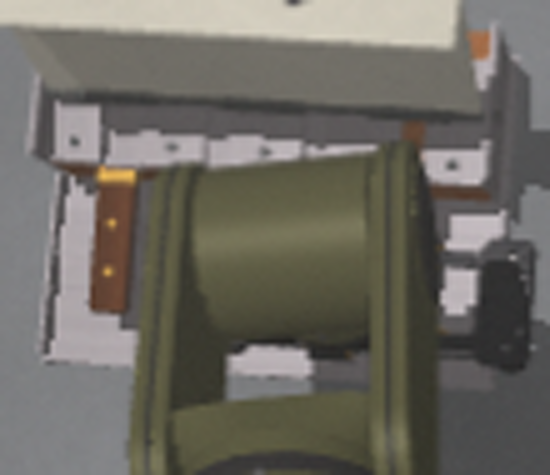

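The forearm hides the blade from above. The scraper sits home at crop (115,240), and the blade of the last spatula entered its slot without force. I continue.

Call:
play_rows --pt "0.15 -0.006 0 0 0.05" --pt "0.3 -0.013 0 0 0.05" --pt "0.45 -0.019 0 0 0.05" --pt "0.6 -0.025 0 0 0.05" --pt "0.68 -0.029 0 0 0.05" --pt "0.68 -0.029 0 0 0.05"

```text
time: 44.3
ee_pos: [0.5608, 0.1132, 0.0486]
orientation: [1.0, -0.023, 0.0, -0.0]
contact_force: [0.6, 0.9, -0.2]
gripper_width: 0.204
grasp_force: 40.0
```

Call:
play_rows --pt "0.035 -0.001 0 0 0.05" --pt "0.035 -0.001 0 0 0.05"

```text
time: 44.5
ee_pos: [0.5624, 0.1132, 0.0484]
orientation: [1.0, -0.022, -0.0, 0.0]
contact_force: [0.7, 0.4, -1.1]
gripper_width: 0.206
grasp_force: 40.0
```

Call:
play_rows --pt "0.03 -0.001 0 0 0.05" --pt "0.03 -0.001 0 0 0.05"

```text
time: 44.7
ee_pos: [0.5649, 0.1131, 0.0486]
orientation: [1.0, -0.022, 0.0, -0.0]
contact_force: [0.0, 0.4, -0.8]
gripper_width: 0.207
grasp_force: 40.0
```

Call:
play_rows --pt "0.03 -0.001 0 0 0.05" --pt "0.03 -0.001 0 0 0.05"

```text
time: 44.9
ee_pos: [0.5661, 0.1131, 0.0482]
orientation: [1.0, -0.022, -0.002, 0.0]
contact_force: [-6.4, 0.1, 2.6]
gripper_width: 0.21
grasp_force: 40.0
```

Call:
play_rows --pt "0.025 -0.001 0 0 0.05" --pt "0.025 -0.001 0 0 0.05"

```text
time: 45.1
ee_pos: [0.5662, 0.1131, 0.048]
orientation: [1.0, -0.022, -0.004, 0.0]
contact_force: [-10.9, 0.9, 6.9]
gripper_width: 0.207
grasp_force: 40.0
```

Call:
play_rows --pt "0 0 0 0 0.4" --pt "0 0 0 0 0.4" --pt "0 0 0 0 0.4" --pt "0 0 0.2 0 0.4" --pt "0 0 0.5 0 0.4" --pt "0 0 1 0 0.4" --pt "0 0 1 0 0.4"

```text
time: 45.8
ee_pos: [0.5741, 0.1134, 0.1368]
orientation: [1.0, -0.022, 0.007, -0.001]
contact_force: [2.0, 0.3, 1.6]
gripper_width: 0.4
grasp_force: 0.0
```

Call:
play_rows --pt "-0.95 -0.7 0.9 0 0.32" --pt "-0.95 -0.7 0.9 0 0.32" --pt "-0.95 -0.7 0.9 0 0.32"

```text
time: 46.1
ee_pos: [0.4933, 0.0558, 0.2044]
orientation: [1.0, -0.023, 0.003, 0.0]
contact_force: [0.9, -0.1, 0.1]
gripper_width: 0.321
grasp_force: 0.0
```

Call:
play_rows --pt "-0.95 -0.7 0.9 0 0.32" --pt "-0.95 -0.7 0.9 0 0.32" --pt "-0.95 -0.7 0.9 0 0.32" --pt "-0.95 -0.7 0.9 0 0.32"

```text
time: 46.5
ee_pos: [0.4177, -0.0001, 0.2764]
orientation: [1.0, -0.023, 0.004, 0.001]
contact_force: [-0.1, 0.0, 0.5]
gripper_width: 0.322
grasp_force: 0.0
```

```bash
python3 look.py t10
python3 - <<'E'
from h import *
p=np.load('t10.npy');crop(p,180,310,110,225,5,'t10')
E
```

```text
bay -90 146 x -69.3 -3.0 y at 0 -87.8 slope 0.033 ztop at 0 55.8 zslope 0.074
bay -30 196 x -88.7 -3.0 y at 0 -29.3 slope -0.013 ztop at 0 55.7 zslope 0.081
bay 30 193 x -89.2 -3.0 y at 0 28.7 slope -0.013 ztop at 0 55.9 zslope 0.07
bay 90 238 x -89.7 -3.2 y at 0 91.2 slope 0.01 ztop at 0 55.2 zslope 0.07
```

View pics/t10.png

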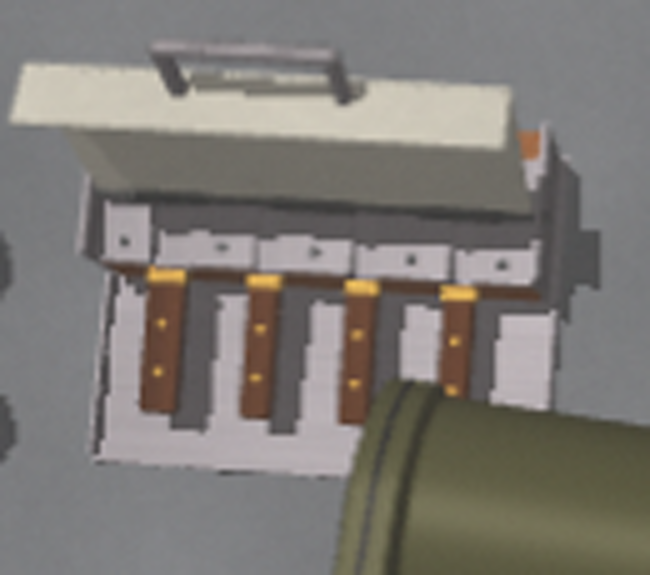

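All four handles lie in their slots, with brass bands at the block face: crop (165,275), (263,283), (361,288) and (458,293). The flap bar is at about crop (245,50), and I go back to it to close the flap.

Call:
play_rows --pt "0.2 0.2 0.5 0.15 0.32" --pt "0.8 0.627 0.5 0.501 0.32" --pt "0.8 0.627 0.5 0.501 0.32" --pt "0.8 0.627 0.5 0.501 0.32"

```text
time: 46.95
ee_pos: [0.4821, 0.0526, 0.3104]
orientation: [0.985, 0.175, -0.002, -0.0]
contact_force: [-1.0, -0.3, -0.1]
gripper_width: 0.322
grasp_force: 0.0
```

Call:
play_rows --pt "0.8 0.627 0 0.501 0.32" --pt "0.8 0.627 0 0.501 0.32" --pt "0.8 0.627 0 0.501 0.32"

```text
time: 47.25
ee_pos: [0.5464, 0.1029, 0.3102]
orientation: [0.931, 0.364, -0.001, -0.001]
contact_force: [-0.4, -0.2, -0.9]
gripper_width: 0.318
grasp_force: 0.0
```

Call:
play_rows --pt "0.8 0.627 0 0.501 0.32" --pt "0.8 0.627 0 0.501 0.32" --pt "0.8 0.627 0 0.501 0.32"

```text
time: 47.55
ee_pos: [0.6104, 0.1531, 0.3097]
orientation: [0.842, 0.539, -0.001, -0.001]
contact_force: [-0.0, -1.0, 0.4]
gripper_width: 0.319
grasp_force: 0.0
```

Call:
play_rows --pt "0.8 0.627 0 0.501 0.32" --pt "0.8 0.627 0 0.501 0.32" --pt "0.8 0.627 0 0.501 0.32" --pt "0.8 0.627 0 0.501 0.32" --pt "0.8 0.627 0 0.501 0.32"

```text
time: 48.05
ee_pos: [0.6729, 0.2013, 0.3116]
orientation: [0.723, 0.691, -0.001, -0.0]
contact_force: [0.1, -0.7, 0.5]
gripper_width: 0.317
grasp_force: 0.0
```

Call:
play_rows --pt "0 0 -0.3 0 0.32" --pt "0 0 -0.6 0 0.32" --pt "0 0 -0.85 0 0.32" --pt "0 0 -1.0 0 0.32" --pt "0 0 -1.0 0 0.32"

```text
time: 48.55
ee_pos: [0.6719, 0.2009, 0.2302]
orientation: [0.722, 0.692, -0.002, -0.001]
contact_force: [0.2, -0.4, -0.4]
gripper_width: 0.322
grasp_force: 0.0
```

Call:
play_rows --pt "0 0 0 0 0" --pt "0 0 0 0 0" --pt "0 0 0 0 0" --pt "0 0 0 0 0" --pt "0 0 0 0 0" --force 15

```text
time: 49.05
ee_pos: [0.673, 0.2018, 0.2342]
orientation: [0.722, 0.692, 0.0, -0.0]
contact_force: [-5.4, -0.2, 6.2]
gripper_width: 0.103
grasp_force: 15.0
```

Call:
play_rows --pt "-0.195 0.01 0.035 0 0" --pt "-0.42 0.02 0.05 0 0" --pt "-0.64 0.03 0.05 0 0" --pt "-0.86 0.035 0.02 0 0" --pt "-0.97 0.04 0 0 0" --pt "-0.97 0.04 0 0 0"

```text
time: 49.65
ee_pos: [0.5954, 0.2053, 0.2341]
orientation: [0.722, 0.692, 0.001, 0.0]
contact_force: [-3.2, 0.8, 6.8]
gripper_width: 0.101
grasp_force: 15.0
```

Call:
play_rows --pt "-0.215 0.01 -0.06 0 0" --pt "-0.42 0.02 -0.14 0 0" --pt "-0.62 0.03 -0.24 0 0" --pt "-0.81 0.035 -0.36 0 0" --pt "-0.97 0.04 -0.49 0 0" --pt "-0.97 0.04 -0.49 0 0"

```text
time: 50.25
ee_pos: [0.5156, 0.2086, 0.1917]
orientation: [0.721, 0.692, -0.002, -0.002]
contact_force: [-4.7, 3.3, 1.3]
gripper_width: 0.098
grasp_force: 15.0
```

Call:
play_rows --pt "-0.16 0.007 -0.15 0 0" --pt "-0.31 0.013 -0.32 0 0" --pt "-0.44 0.018 -0.51 0 0" --pt "-0.545 0.022 -0.7 0 0" --pt "-0.63 0.026 -0.91 0 0" --pt "-0.66 0.027 -0.99 0 0" --pt "-0.66 0.027 -0.99 0 0"

```text
time: 50.95
ee_pos: [0.464, 0.2106, 0.1119]
orientation: [0.722, 0.692, -0.001, -0.001]
contact_force: [-1.4, 5.1, -2.2]
gripper_width: 0.099
grasp_force: 15.0
```

Call:
play_rows --pt "-0.06 0 -0.215 0 0" --pt "-0.1 0 -0.435 0 0" --pt "-0.11 0 -0.61 0 0" --pt "-0.11 0 -0.7 0 0" --pt "-0.11 0 -0.7 0 0"

```text
time: 51.45
ee_pos: [0.4547, 0.2108, 0.0558]
orientation: [0.722, 0.692, -0.001, -0.002]
contact_force: [-2.7, 6.3, -2.8]
gripper_width: 0.101
grasp_force: 15.0
```

Call:
play_rows --pt "0 0 -0.04 0 0" --pt "0 0 -0.06 0 0" --pt "0 0 -0.06 0 0"

```text
time: 51.75
ee_pos: [0.4547, 0.2107, 0.0517]
orientation: [0.722, 0.692, -0.001, -0.002]
contact_force: [-3.8, 5.9, -2.2]
gripper_width: 0.097
grasp_force: 15.0
```

Call:
play_rows --pt "0 0 -0.04 0 0" --pt "0 0 -0.06 0 0" --pt "0 0 -0.06 0 0"

```text
time: 52.05
ee_pos: [0.4548, 0.2107, 0.047]
orientation: [0.722, 0.692, -0.001, -0.002]
contact_force: [-3.8, 6.0, -1.1]
gripper_width: 0.102
grasp_force: 15.0
```

Call:
play_rows --pt "0 0 -0.03 0 0" --pt "0 0 -0.04 0 0" --pt "0 0 -0.04 0 0"

```text
time: 52.35
ee_pos: [0.4549, 0.2107, 0.044]
orientation: [0.722, 0.692, -0.001, -0.002]
contact_force: [-4.3, 6.1, -1.0]
gripper_width: 0.098
grasp_force: 15.0
```

Call:
play_rows --pt "0 -0.02 -0.03 0 0" --pt "0 -0.02 -0.04 0 0" --pt "0 -0.02 -0.04 0 0"

```text
time: 52.65
ee_pos: [0.455, 0.2106, 0.0429]
orientation: [0.722, 0.692, -0.001, -0.003]
contact_force: [-10.8, 8.8, 11.5]
gripper_width: 0.097
grasp_force: 15.0
```

Call:
play_rows --pt "0 0 -0.03 0 0" --pt "0 0 -0.04 0 0" --pt "0 0 -0.04 0 0"

```text
time: 52.95
ee_pos: [0.455, 0.2099, 0.0413]
orientation: [0.722, 0.692, -0.002, -0.003]
contact_force: [-16.3, 4.7, 22.0]
gripper_width: 0.099
grasp_force: 15.0
```

Run:
```python
from h import *
p,d=shot('scene','s11');crop(p,340,480,150,260,5,'s11')
```

```text
(no output)
```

View pics/s11.png

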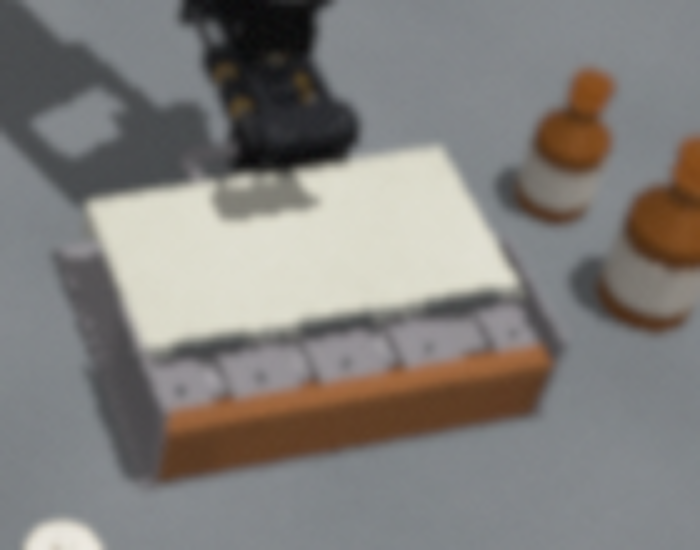

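The flap is down and against its stop: Fz is 22 N at TCP z 0.042, and the sheet lies flat at about crop (300,250). I release, rise and verify.

Call:
play_rows --pt "0.0 0 0.03 0 0" --pt "0.0 0 0.03 0 0.32" --pt "0.0 0 0.03 0 0.32" --pt "0.0 0 0.03 0 0.32" --pt "0.0 0 0.03 0 0.32" --pt "0 0 0.2 0 0.32" --pt "0 0 0.5 0 0.32" --pt "0 0 1 0 0.32" --pt "0 0 1 0 0.32"

```text
time: 53.9
ee_pos: [0.4608, 0.2098, 0.1262]
orientation: [0.722, 0.692, 0.005, 0.003]
contact_force: [0.5, 0.4, 1.3]
gripper_width: 0.32
grasp_force: 0.0
```

Call:
play_rows --pt "-0.5 -1 1 0 0.32" --pt "-0.5 -1 1 0 0.32" --pt "-0.5 -1 1 0 0.32" --pt "-0.5 -1 1 0 0.32"

```text
time: 54.3
ee_pos: [0.4177, 0.1276, 0.2022]
orientation: [0.722, 0.691, 0.003, 0.002]
contact_force: [0.5, -0.6, -1.0]
gripper_width: 0.323
grasp_force: 0.0
```

Call:
play_rows --pt "-0.5 -1 0.5 0 0.32" --pt "-0.5 -1 0.5 0 0.32" --pt "-0.5 -1 0.5 0 0.32" --pt "-0.5 -1 0.5 0 0.32"

```text
time: 54.7
ee_pos: [0.3767, 0.0484, 0.2386]
orientation: [0.722, 0.692, 0.0, -0.0]
contact_force: [0.9, -0.0, 0.2]
gripper_width: 0.317
grasp_force: 0.0
```

Run:
```python
from h import *
p,d=shot('top','t12');crop(p,180,310,120,225,6,'t12')
ys,xs=np.mgrid[145:225,190:300];P=cloud('top',np.c_[xs.ravel(),ys.ravel()],d[145:225,190:300].ravel())
O=np.array([.592,.2020]);X=np.c_[(P[:,:2]-O)@[.9991,-.042],(P[:,:2]-O)@[.042,.9991],P[:,2]]*1000
for a in range(-90,40,15):
    m=(X[:,0]>a)&(X[:,0]<a+15)&(abs(X[:,1])<125)&(X[:,2]>30);print(a,m.sum(),np.median(X[m,2]).round(1))
m=(X[:,0]<-125)&(X[:,2]>45)&(abs(X[:,1])<60);print('bar',m.sum(),X[m].mean(0).round(1))
```

```text
-90 412 74.6
-75 406 74.7
-60 415 74.7
-45 408 74.4
-30 400 74.5
-15 405 74.5
0 406 74.6
15 398 74.4
30 404 75.3
bar 128 [-136.6   -0.3   66. ]
```

View pics/t12.png

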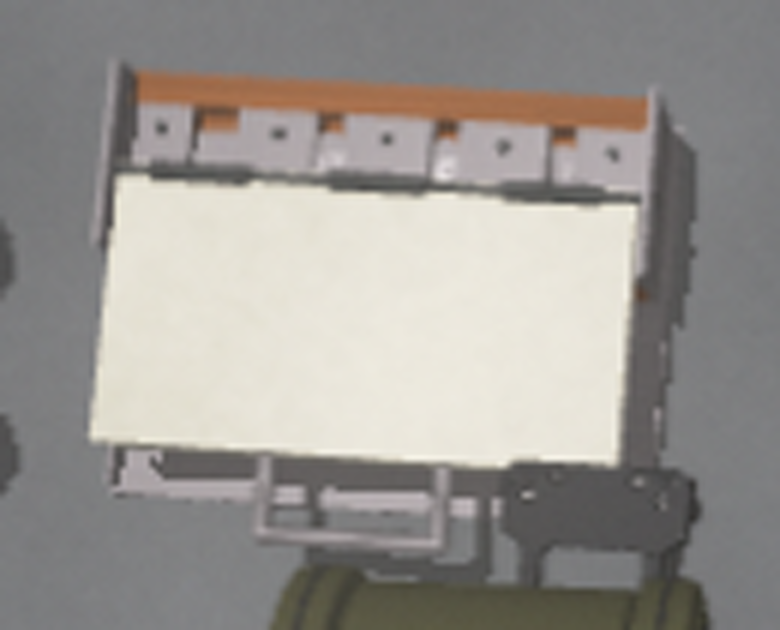

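The flap is level (74.5 mm along its whole length), the bar top is at 66 mm, and blades show in all four slits. I hand in.

```bash
python3 -c "
from rig import r
print(r.job_done())"
```

```text
the job is handed in; nothing more can be done
None
```

The job is handed in: the three narrow spatulas and the scraper are each home in a slot of their own size, the flap is folded fully down over the handles, and the arm is clear; the hand-in gave no verdict.

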